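# Clamp a freshly glued block with a one-hand ratchet clamp and hold the pressure

## Robot

A 6-joint arm with a two-finger parallel gripper is mounted at the origin on the work surface. World frame = base frame: x ahead of the robot, y to its left, z up, the work surface at z = 0. Lengths are in m, angles in degrees, forces in N, time in s.
With the tool pointing down it reaches from about 0.35 to 0.925 m from the base axis. Payload 6.4 kg.
Tool frame: the origin (TCP) lies on the centre line of the jaws, within the pads' length; the fingertips stand 22 mm ahead of it and the grasp point (between the pads) lies 3 mm ahead of it; z points along the fingers, y is the direction in which the jaws open and shut (so a half turn about z gives the same grasp; the last joint's range is limited). The gripper opens to 85 mm and grips with 20 to 120 N. Pads are 22 mm wide; open, the fingers measure 114 mm over their backs; the gripper's body (76 mm by 85 mm) begins 54 mm behind the grasp point. The pads swing forward as they close: fully open they stand 13 mm farther back than shut.
Start: joints at [-81.824, 14.043, 89.255, -0, 76.702, -9.975], TCP at [0.202, -0.618, 0.229] pointing down, gripper open.
Joint ranges: [-179.41, 179.41], [-58.25, 129.5], [7.25, 145.43], [-54.29, 234.29], [11.92, 165.04], [-157.13, 157.13]. Speed limits (degrees/s): [147.25, 147.25, 180, 180, 180, 180].

## Interface

Orientations are given as [roll, pitch, yaw] about the fixed x, y, z axes, in that order (R = Rz(yaw) Ry(pitch) Rx(roll)).
In Python, from bench import status, vision, ctrl gives the robot as it stands.
- The arm moves only by the tool apply_moves, never from a script. Its argument "steps" is a list of rows, each a list of 7 numbers: the shift along the tool's x, y, z in m, then the turn, a rotation vector about the tool's x, y, z in degrees, then the finger opening in m, from 0 to 0.0854. A call has 1 to 10 rows; each row is the pose to reach, as a shift and turn from the pose commanded when the call began, along the tool's axes at that moment; what a row does not reach only later rows make up. A row lasts 1/12 s, in which the tool goes at most 41.7 mm and 7.16 degrees, less where a joint would pass 70% of its speed; a pose out of reach is approached as far as the arm can. A call with a gripper value outside its range is refused whole. The fingers move at their own pace and stop on an object; "squeeze" is the grip in N (left out, the last holds). Time passes only in rows, so rows that repeat a pose let the fingers close. It gives the time, the measured TCP pose, the force and the opening at its end, in the units of the state.
- status.get_obs(): the state, without advancing time (a new reading comes with each control period).
- vision.read_camera(name): name is "side" or "top"; returns the picture (384x512x3 uint8, red, green, blue); there is no depth.
- vision.camera_model(name): a dict with "fx", "fy", "cx", "cy" (pixels), "world_from_camera" (4x4, takes a point from camera to world coordinates). Camera axes: x right, y up, looking along -z (the intrinsics and any distortion apply to the point x, -y, -z); pixel columns grow to the right and rows downward; lengths in m; the calibration is good to about 2 mm. A picture is of the moment at which its call begins. camera_model takes no time and is no camera call.
- ctrl.job_done(): hands the job in, once; it reports no verdict.
The state is a dict: "t": time; "joints": joint angles; "joint_velocities": joint speeds; "joint_efforts": joint torques, N m; "tool_pos": TCP position; "ee_rot": TCP orientation; "ft_force": force on the tool from outside, world axes, zero at the start; "ft_torque": the same for the moment, N m; "gripper_width": finger opening in m.
Only numpy, scipy, OpenCV 4.12 (cv2) and the standard library are available. Lean on these libraries where they do the work, as an engineer would, in place of code of your own. Each camera call takes 0.05 s, during which the arm holds its last target.

## Task

Slide the glued wooden block lengthwise under the clamp's overhead bar until its end rests against the metal end stop and its side lies along the fixed jaw, and let go of it. Then pump the clamp's trigger, pulling it well in and letting it come right back, to bring the sliding jaw up to the block (do not push that jaw by hand), and finish still holding the trigger in, with the sprung pad squeezed about half-way into the jaw and never nearly all the way, which would crush the joint. Leave the paperweight and the key dish where they are.

Things in the scene. Friction and masses are not known exactly. Their poses are not given: they have to be found in the camera images.
- block_center (a point): centre of the loose wooden block, half-way up: 150 mm long (its x), 36 mm wide (its y), 30 mm high, about 0.12 kg, one light and one dark strip glued side by side. It lies flat on the dresser. Grip it across its 36 mm width near the end that faces the robot (about 50 mm from its centre, at its own -x): its other end goes under the bar.
- clamp: orange and black one-hand bar clamp fixed upright on the dresser. Origin on the dresser top, straight below the middle of the fixed jaw's face; z up; y points from the fixed jaw to the sliding jaw; -x is the open side towards the robot. Housing: x +-22, y -136 to -12 mm, top 94 mm up; grey foot plate 10 mm thick, x +-60, y -160 to -10 mm.
- bar_under (a point): point on the underside of the steel bar, 64 mm above the dresser, 55 mm from the fixed jaw; the bar runs along clamp's y at x = 0, 16 mm wide, its toothed top 83 mm up; the block passes under it
- stop_face (a point): middle of the near face of the aluminium end stop, 18 mm high, 150 mm long in y, face at x = +35 mm in clamp
- post_face (a point): middle of the trigger-side face of the fixed orange grip post: at (0, -110, 127) mm in clamp; post 32 mm in x, 24 mm in y, from 94 to 160 mm up
- fixed_jaw_face (a point): middle of the face of the fixed rubber jaw, at (0, 0, 29) mm in clamp: 30 mm wide in x, from 6 to 52 mm high
- seat (a point): where the block's centre belongs, with the block's long axis along this x (either way round): it is at (-40, 18, 15) mm in clamp, axes the same. There the block touches both the end stop and the fixed jaw.
- jaw_travel (a joint): travel of bar and sliding jaw towards the fixed jaw (m), 0 = fully open, at most 0.095. The unsqueezed pad's face is at y = 110 mm minus this travel in clamp, so it meets a seated block at 0.074. About 3 N of friction keeps the bar where it is while the trigger comes back.
- jaw_center (a point): middle of the orange sliding jaw that hangs from the bar behind the pad: 28 mm in x, 22 mm in y, 7 to 87 mm high; at y = 153 mm minus the travel in clamp
- pad_face (a point): middle of the pressing face of the black rubber pad, 27 mm above the dresser: plate 30 mm (x) by 8 mm (y), 9 to 45 mm high, on a green sprung plunger in front of the sliding jaw
- pad_squeeze (a joint): how far the sprung pad is pushed back into its jaw (m): 0 = free, 0.020 = fully in; the spring gives 1 N per mm
- trigger_slide (a joint): how far the trigger is pulled (m): 0 = rest, 0.030 = fully in; straight along clamp's -y, towards the grip post. A spring (3 N at rest, 6 N fully in) returns it. A pull drives the jaw the same distance after up to 8 mm of free play (teeth every 8 mm); as it returns the jaw stays, but backs off until the pad presses only about 3 N.
- trigger_grip (a point): middle of the black trigger paddle that stands on the housing, 128 mm above the dresser; axes as clamp. Paddle 30 mm in x, 10 mm in y, from 96 to 148 mm up; at rest at y = -34 mm in clamp. Push it from its +y face, or pinch it from above across its 10 mm.
- paperweight_center (a point): bystander: green glass dome, 72 mm across, 42 mm high; point 20 mm above its underside
- key_dish_center (a point): bystander: blue ceramic dish, 110 mm across, 28 mm high; point half-way up
Things that resemble listed ones, but are neither listed nor needed, are in the scene too. What is shaped like the part that bears block_center but white is not meant.

How it is judged:
By the outcome, as a careful person would: the job done as asked, in the order asked, and still so for the second after the job is handed in, while the arm keeps its last pose, push and grip.
It also fails if it takes over 72 s, if anything falls off the work surface, if the arm or the gripper's body presses on something with over 40 N, if the wrist force passes 120 N, or if a joint passes its speed limit or range.

## Working session

There is one attempt and no reset: what is moved stays moved. The work goes in short steps, Python scripts to look and compute and a tool call to move; the robot and the scene stay as the last step left them, time stands still between calls to the robot, and variables do not carry over. Pictures are saved under pics/ and viewed, and the job is handed in when it is done.

Besides the shell and the picture viewer there is one more tool, called after "Emit:" by a JSON object that holds its "api" and its "payload", one argument or row to a line. apply_moves: Moves the arm, as the interface text tells. Its arguments: {"type":"object","properties":{"steps":{"type":"array"},"squeeze":{"type":"number"}},"required":["steps"]}

```bash
mkdir -p pics; ls
python3 - <<'E'
from bench import status, vision, ctrl
import cv2
o=status.get_obs();print(o)
for n in("side","top"):
    im=vision.read_camera(n);cv2.imwrite(f"pics/{n}0.png",im[:,:,::-1]);print(n,vision.camera_model(n))
E
```

```text
pics
{'t': 0.0, 'joints': array([-8.18245614e+01,  1.40856689e+01,  8.93267439e+01, -2.11247698e-03,
        7.67018420e+01, -9.97593909e+00]), 'joint_velocities': array([ 0.01240877,  0.10042273,  0.02474876, -0.00680573, -0.03276356,
        0.10249359]), 'joint_efforts': array([ 2.15295950e-03, -4.29505706e+01, -3.26129258e+01, -2.94109373e-05,
        5.33538696e-03,  4.95884635e-06]), 'tool_pos': array([ 0.20239888, -0.61707665,  0.22814583]), 'ee_rot': array([-1.79887117e+02, -1.77690706e-02,  1.81518481e+01]), 'ft_force': array([ 0.51707514,  0.01352311, -0.12087592]), 'ft_torque': array([ 0.02305625, -0.01566607, -0.04306167]), 'gripper_width': 0.08554943343638506}
side {'fx': 371.8588433522505, 'fy': 371.8588433522505, 'cx': 253.2417835943441, 'cy': 188.84639979110375, 'world_from_camera': array([[-0.6903469 ,  0.52219059, -0.5007376 ,  0.02530417],
       [-0.72346017, -0.49333595,  0.48293376,  0.6043281 ],
       [ 0.00515161,  0.69565553,  0.71835704,  0.88213182],
       [ 0.        ,  0.        ,  0.        ,  1.        ]])}
top {'fx': 356.682609989817, 'fy': 356.682609989817, 'cx': 258.3956147813311, 'cy': 185.29067502866408, 'world_from_camera': array([[ 0.01528571,  0.99126759, -0.13097679,  0.42674005],
       [-0.99962248,  0.01814106,  0.02063499,  0.10181663],
       [ 0.02283085,  0.13061193,  0.99117066,  1.20437889],
       [ 0.        ,  0.        ,  0.        ,  1.        ]])}
```

View pics/side0.png

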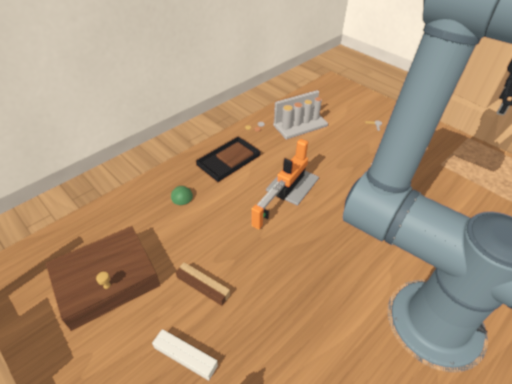

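View pics/top0.png

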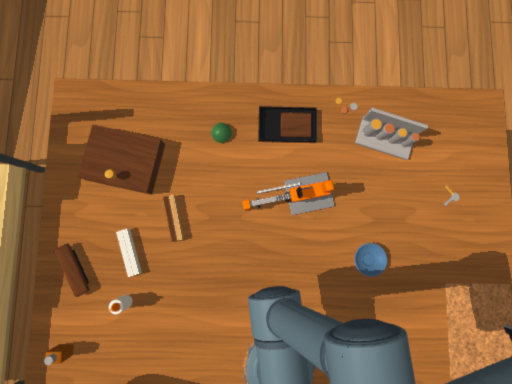

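```bash
cat > h.py <<'E'
import numpy as np, cv2
from bench import status, vision
def ray(n,u,v):
    m=vision.camera_model(n);T=m["world_from_camera"]
    d=np.array([(u-m["cx"])/m["fx"],-(v-m["cy"])/m["fy"],-1.])
    return T[:3,3],T[:3,:3]@d
def onz(n,u,v,z):
    o,d=ray(n,u,v);return o+d*(z-o[2])/d[2]
def proj(n,p):
    m=vision.camera_model(n);T=m["world_from_camera"]
    c=T[:3,:3].T@(np.asarray(p,float)-T[:3,3])
    return np.array([m["cx"]+m["fx"]*c[0]/-c[2],m["cy"]-m["fy"]*c[1]/-c[2]])
def tri(u1,u2):
    o1,d1=ray("side",*u1);o2,d2=ray("top",*u2)
    A=np.stack([d1,-d2],1);s=np.linalg.lstsq(A,o2-o1,rcond=None)[0]
    p,q=o1+d1*s[0],o2+d2*s[1];return (p+q)/2,np.linalg.norm(p-q)
def crop(im,x0,y0,w,h,f,name):
    c=cv2.resize(im[y0:y0+h,x0:x0+w],None,fx=f,fy=f,interpolation=cv2.INTER_CUBIC)
    cv2.imwrite(name,c)
E
python3 - <<'E'
from h import *
t=cv2.imread("pics/top0.png");s=cv2.imread("pics/side0.png")
crop(t,230,165,120,60,6,"pics/c1.png");crop(s,235,130,100,110,5,"pics/c2.png")
a=cv2.resize(t[185:255,140:220],None,fx=6,fy=6,interpolation=cv2.INTER_CUBIC)
b=cv2.resize(s[250:320,165:245],None,fx=4,fy=6,interpolation=cv2.INTER_CUBIC)
cv2.imwrite("pics/c3.png",np.hstack([a,b[:, :316]]))
E
```

```text
(no output)
```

View pics/c1.png

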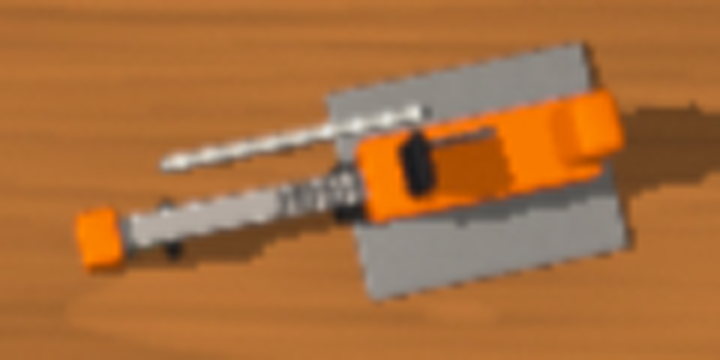

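View pics/c2.png

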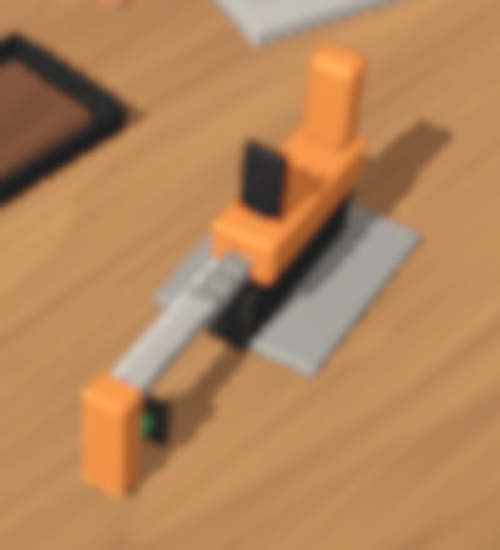

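View pics/c3.png

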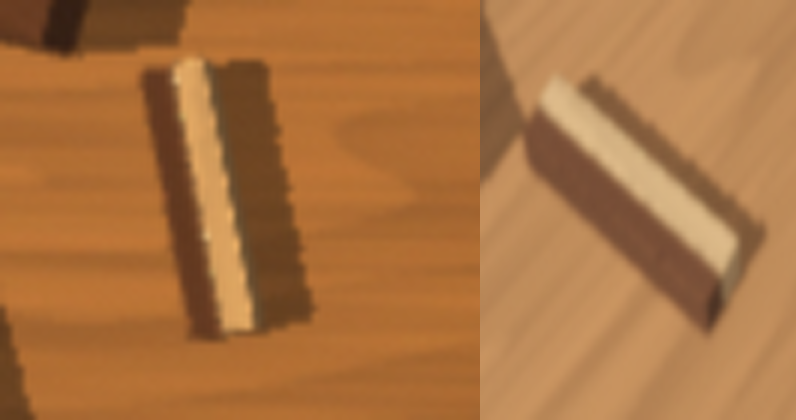

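```bash
cat >> h.py <<'E'
def fit(loc,w):
    loc=np.asarray(loc,float);w=np.asarray(w,float)
    a=loc-loc.mean(0);b=w-w.mean(0)
    th=np.arctan2((a[:,0]*b[:,1]-a[:,1]*b[:,0]).sum(),(a*b).sum())
    R=np.array([[np.cos(th),-np.sin(th)],[np.sin(th),np.cos(th)]])
    t=w.mean(0)-R@loc.mean(0);return np.degrees(th),t,(loc@R.T+t-w)
E
python3 - <<'E'
from h import *
np.set_printoptions(precision=4,suppress=True)
px=lambda u,v,x0,y0,f:(x0+(u+.5)/f-.5,y0+(v+.5)/f-.5)
L=np.array([[60,-10],[60,-160],[-60,-160],[-60,-10]])/1e3
W=[onz("top",*px(u,v,230,165,6),.010)[:2] for u,v in[(328,95),(583,42),(630,248),(375,298)]]
print("top foot",fit(L,W))
L2=np.array([[-60,-160],[-60,-10]])/1e3
W2=[onz("side",*px(u,v,235,130,5),.010)[:2] for u,v in[(418,236),(308,372)]]
print("side foot",fit(L2,W2))
# check features, top view
th,t,_=fit(L,W);c,s=np.cos(np.radians(th)),np.sin(np.radians(th))
Wd=lambda x,y,z:[t[0]+c*x-s*y,t[1]+s*x+c*y,z]
f=lambda n,x0,y0,k,P:[(np.array(proj(n,Wd(*[q/1e3 for q in p])))-[x0,y0]+.5)*k-.5 for p in P]
P=[(14,164,87),(-14,164,87),(14,142,87),(-14,142,87),(35,0,18),(35,150,18),(35,75,18),(22,-12,94),(-22,-12,94),(15,-29,148),(-15,-29,148),(16,-134,160),(-16,-110,160)]
for p,a,b in zip(P,f("top",230,165,6,P),f("side",235,130,5,P)):print(p,a,b)
# block
B=np.array([[75,18],[75,-18],[-75,-18],[-75,18]])/1e3
Wb=[onz("top",*px(u,v,140,185,6),.030)[:2] for u,v in[(142,70),(200,59),(250,331),(190,338)]]
print("block top",fit(B,Wb))
# side: top face light strip (scale 4x,6y)
Ws=[onz("side",165+(u-480+.5)/4-.5,250+(v+.5)/6-.5,.030)[:2] for u,v in[(558,76),(740,236)]]
print("side light edge ends (-> y=-18 side)",Ws)
print(onz("top",371,259,.014),onz("top",221,132,.02))
E
```

```text
top foot (np.float64(12.55550517480266), array([ 0.5432, -0.0131]), array([[ 0.0011,  0.0007],
       [ 0.0006, -0.0007],
       [ 0.0003, -0.0015],
       [-0.002 ,  0.0015]]))
side foot (np.float64(12.019112401509771), array([ 0.5491, -0.0118]), array([[ 0.0001, -0.0003],
       [-0.0001,  0.0003]]))
(14, 164, 87) [ 34.6402 222.5489] [ 61.3476 421.5971]
(-14, 164, 87) [ 45.0844 275.0436] [103.097  443.2855]
(14, 142, 87) [ 75.93   214.1406] [ 83.3632 396.9311]
(-14, 142, 87) [ 86.4919 266.559 ] [124.8278 418.0989]
(35, 0, 18) [320.2076 137.7704] [179.9357 314.9693]
(35, 150, 18) [ 57.1277 191.1813] [ 46.3731 466.6792]
(35, 75, 18) [189.0692 164.3943] [115.6855 387.9492]
(22, -12, 94) [360.9884 139.3204] [213.1094 226.4208]
(-22, -12, 94) [378.9785 221.3607] [275.5024 254.71  ]
(15, -29, 148) [409.0855 132.8327] [242.6377 149.1065]
(-15, -29, 148) [422.1162 191.4711] [286.5072 168.0442]
(16, -134, 160) [618.0119  85.8898] [328.195  41.631]
(-16, -110, 160) [585.6783 158.3164] [355.3503  80.2803]
block top (np.float64(12.72159092655464), array([0.4702, 0.3574]), array([[-0.0004,  0.0017],
       [ 0.0009, -0.0021],
       [ 0.0016, -0.0014],
       [-0.0021,  0.0017]]))
side light edge ends (-> y=-18 side) [array([0.5485, 0.3546]), array([0.4054, 0.3182])]
[ 0.3454 -0.2985  0.014 ] [0.7641 0.2075 0.02  ]
```

Candidates: two-tone block at top (174,218) — light and dark strips, which is the one I want. The look-alikes are the white block at (129,252), the dark brown bar at (73,270), and the brown patch in the tray at (296,124). The close crop shows the two strips and measures about 150 mm long. The clamp is at yaw ≈12.3°, origin ≈(0.545,-0.0125), and its sliding jaw is already at ≈22 mm travel. The trigger, post and stop projections all match the image.

```bash
cat >> h.py <<'E'
from scipy.spatial.transform import Rotation as Ro
def go(p,yaw,frm=None):
    o=status.get_obs()
    if frm is None: p0=o["tool_pos"];R0=Ro.from_euler("xyz",o["ee_rot"],degrees=True)
    else: p0=np.array(frm[0]);R0=Ro.from_euler("xyz",[180,0,frm[1]],degrees=True)
    R1=Ro.from_euler("xyz",[180,0,yaw],degrees=True)
    print("shift",np.round(R0.inv().apply(np.array(p)-p0),4),"turn",np.round((R0.inv()*R1).as_rotvec(degrees=True),2))
CY=12.3;CO=np.array([.5455,-.0125])
def cw(x,y):
    r=np.radians(CY);return CO+np.array([np.cos(r)*x-np.sin(r)*y,np.sin(r)*x+np.cos(r)*y])
E
python3 - <<'E'
from h import *
s=([.202,-.618,.229],18.15)
go([.40,-.25,.25],13,s);go([.4228,.3448,.12],13,([.40,-.25,.25],13))
E
```

```text
shift [ 0.3028 -0.288  -0.021 ] turn [ 0.   -0.    5.15]
shift [ 0.156  -0.5744  0.13  ] turn [0. 0. 0.]
```

Emit:
{"api": "apply_moves", "payload": {
  "steps": [
    [0.303,-0.288,-0.021,0,0,5.15,0.085],
    [0.303,-0.288,-0.021,0,0,5.15,0.085],
    [0.303,-0.288,-0.021,0,0,5.15,0.085],
    [0.303,-0.288,-0.021,0,0,5.15,0.085],
    [0.303,-0.288,-0.021,0,0,5.15,0.085],
    [0.303,-0.288,-0.021,0,0,5.15,0.085],
    [0.303,-0.288,-0.021,0,0,5.15,0.085],
    [0.303,-0.288,-0.021,0,0,5.15,0.085],
    [0.303,-0.288,-0.021,0,0,5.15,0.085],
    [0.303,-0.288,-0.021,0,0,5.15,0.085]
  ]
}}

```text
t: 0.93
tool_pos: [0.4001, -0.2492, 0.25]
ee_rot: [-180.0, 0.0, 13.0]
ft_force: [0.5, -0.6, 0.3]
gripper_width: 0.0848
```

Emit:
{"api": "apply_moves", "payload": {
  "steps": [
    [0.156,-0.574,0.03,0,0,0,0.085],
    [0.156,-0.574,0.03,0,0,0,0.085],
    [0.156,-0.574,0.03,0,0,0,0.085],
    [0.156,-0.574,0.03,0,0,0,0.085],
    [0.156,-0.574,0.03,0,0,0,0.085],
    [0.156,-0.574,0.03,0,0,0,0.085],
    [0.156,-0.574,0.03,0,0,0,0.085],
    [0.156,-0.574,0.03,0,0,0,0.085],
    [0.156,-0.574,0.03,0,0,0,0.085],
    [0.156,-0.574,0.03,0,0,0,0.085]
  ]
}}

```text
t: 1.77
tool_pos: [0.4151, 0.1667, 0.229]
ee_rot: [180.0, -0.0, 13.0]
ft_force: [1.1, -0.3, -0.5]
gripper_width: 0.0849
```

Run:
```python
from h import *
go([.4228,.3448,.12],13)
```

```text
shift [ 0.0476 -0.1718  0.109 ] turn [ 0.01 -0.02  0.02]
```

Emit:
{"api": "apply_moves", "payload": {
  "steps": [
    [0.048,-0.172,0.109,0,0,0,0.085],
    [0.048,-0.172,0.109,0,0,0,0.085],
    [0.048,-0.172,0.109,0,0,0,0.085],
    [0.048,-0.172,0.109,0,0,0,0.085],
    [0.048,-0.172,0.109,0,0,0,0.085],
    [0.048,-0.172,0.109,0,0,0,0.085],
    [0.048,-0.172,0.109,0,0,0,0.085]
  ]
}}

```text
t: 2.35
tool_pos: [0.422, 0.3435, 0.1175]
ee_rot: [179.9, 0.3, 13.2]
ft_force: [0.2, -0.8, 0.3]
gripper_width: 0.0853
```

Run:
```python
from h import *
go([.4228,.3448,.027],13)
for n in("side","top"):
    im=vision.read_camera(n)[:,:,::-1];crop(im,*( (140,220,130,100) if n=="side" else (130,180,120,90)),6,f"pics/{n}1.png")
```

```text
shift [ 0.0015 -0.0012  0.0905] turn [0.08 0.3  0.17]
```

View pics/side1.png

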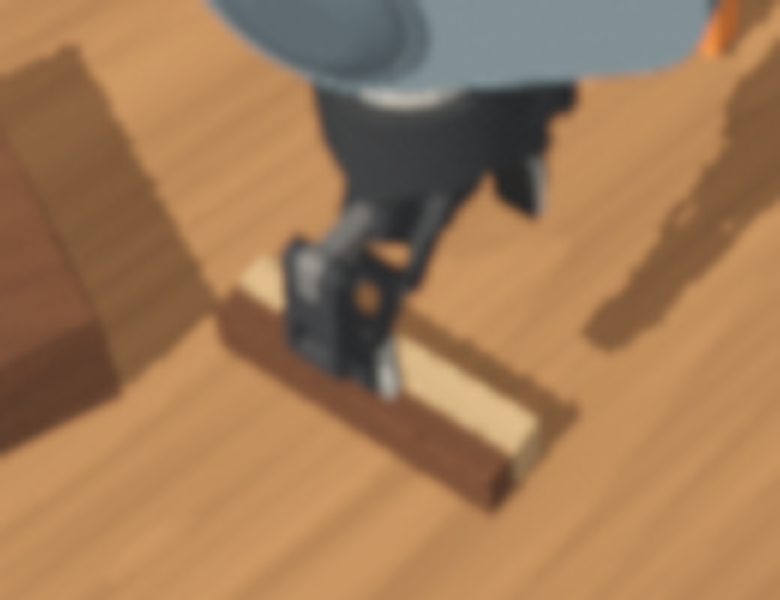

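View pics/top1.png

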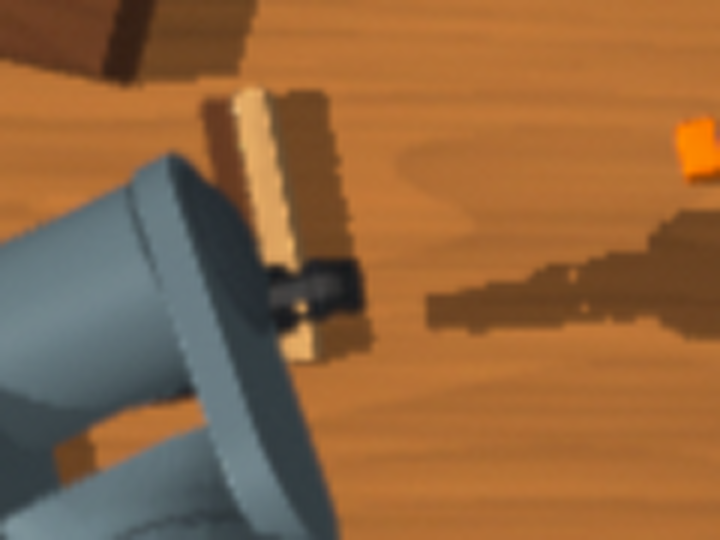

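The gripper straddles the near end of the block: the side view shows it at ~(345,330) in the crop, with one finger beyond the dark strip and the other on the light side. I'm descending.

Emit:
{"api": "apply_moves", "payload": {
  "steps": [
    [0,0,0.035,0,0,0,0.085],
    [0,0,0.06,0,0,0,0.085],
    [0,0,0.06,0,0,0,0.085],
    [0,0,0.06,0,0,0,0.085]
  ]
}}

```text
t: 2.78
tool_pos: [0.4239, 0.3418, 0.0607]
ee_rot: [180.0, 0.0, 12.9]
ft_force: [-0.4, 0.5, -0.1]
gripper_width: 0.0853
```

Run:
```python
from h import *
go([.4228,.3448,.027],13)
```

```text
shift [-0.0004 -0.0032  0.0337] turn [ 0.01  0.04 -0.1 ]
```

Emit:
{"api": "apply_moves", "payload": {
  "steps": [
    [0,-0.003,0.02,0,0,0,0.085],
    [0,-0.003,0.034,0,0,0,0.085],
    [0,-0.003,0.034,0,0,0,0.085],
    [0,-0.003,0.034,0,0,0,0.02],
    [0,-0.003,0.034,0,0,0,0.02],
    [0,-0.003,0.034,0,0,0,0.02],
    [0,-0.003,0.034,0,0,0,0.02],
    [0,-0.003,0.034,0,0,0,0.02],
    [0,-0.003,0.034,0,0,0,0.02],
    [0,-0.003,0.034,0,0,0,0.02]
  ],
  "squeeze": 40
}}

```text
t: 3.62
tool_pos: [0.4247, 0.3465, 0.0282]
ee_rot: [-180.0, -0.2, 13.0]
ft_force: [-0.7, -0.8, 7.3]
gripper_width: 0.0201
```

Emit:
{"api": "apply_moves", "payload": {
  "steps": [
    [0,0,0,0,0,0,0.02],
    [0,0,0,0,0,0,0.02],
    [0,0,0,0,0,0,0.02]
  ]
}}

```text
t: 3.87
tool_pos: [0.4247, 0.3464, 0.0282]
ee_rot: [-180.0, -0.2, 13.0]
ft_force: [0.3, -1.4, 7.3]
gripper_width: 0.0204
```

Run:
```python
from h import *
for n in("side","top"):
    im=vision.read_camera(n)[:,:,::-1];crop(im,*( (140,220,130,100) if n=="side" else (130,180,120,90)),6,f"pics/{n}2.png")
```

```text
(no output)
```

View pics/side2.png

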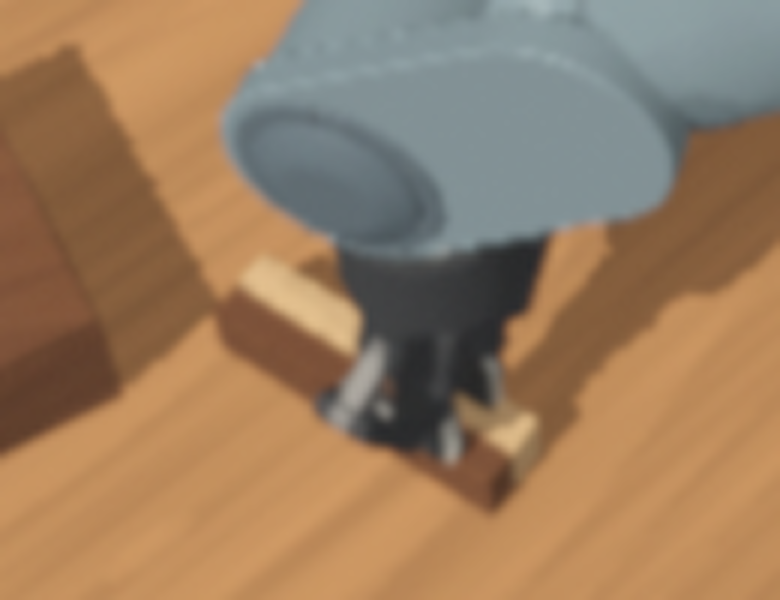

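View pics/top2.png

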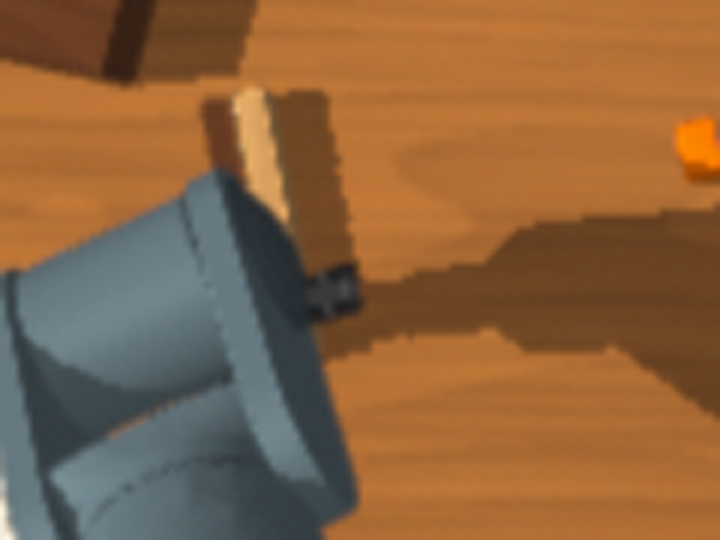

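Run:
```python
from h import *
np.set_printoptions(precision=4,suppress=True)
o=status.get_obs();print(o["gripper_width"],o["ft_force"],o["ft_torque"])
for z in(.01,.03,.05): print(z,onz("top",130+360/6,180+290/6,z))
p=o["tool_pos"]
y=np.array([-np.sin(np.radians(13)),np.cos(np.radians(13)),0])
for d in(-.0325,-.018,-.01,.01,.018,.0325):
    q=p+y*d; q[2]=.02
    print(d,(proj("top",q)-[130,180])*6,(proj("side",q)-[140,220])*6)
```

```text
0.02011452577253551 [-0.7722 -0.6579  7.3969] [-0.2419  0.1254  0.0171]
0.01 [0.4367 0.3012 0.01  ]
0.03 [0.4365 0.2979 0.03  ]
0.05 [0.4364 0.2946 0.05  ]
-0.0325 [331.7566 298.004 ] [503.9363 379.7003]
-0.018 [305.5517 303.6153] [483.7494 404.998 ]
-0.01 [291.0801 306.7142] [472.4579 419.1482]
0.01 [254.858  314.4706] [443.7378 455.1395]
0.018 [240.3519 317.5768] [432.0487 469.788 ]
0.0325 [214.0345 323.2122] [410.5618 496.7149]
```

Emit:
{"api": "apply_moves", "payload": {
  "steps": [
    [0,0,-0.01,0,0,0,0.02],
    [0,0,-0.02,0,0,0,0.02],
    [0,0,-0.02,0,0,0,0.02],
    [0,0,-0.02,0,0,0,0.02]
  ]
}}

```text
t: 4.3
tool_pos: [0.4239, 0.3463, 0.0474]
ee_rot: [-180.0, -0.1, 13.0]
ft_force: [0.7, -0.6, -0.6]
gripper_width: 0.02
```

Run:
```python
from h import *
for n in("side","top"):
    im=vision.read_camera(n)[:,:,::-1];crop(im,*( (140,220,130,100) if n=="side" else (130,180,120,90)),6,f"pics/{n}3.png")
```

```text
(no output)
```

View pics/side3.png

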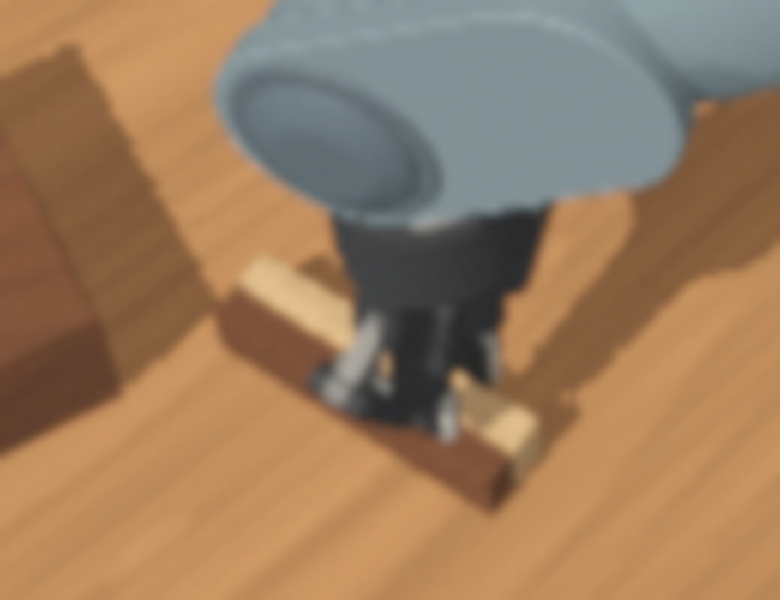

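Run:
```python
from h import *
im=vision.read_camera("side")[:,:,::-1]; crop(im,180,255,60,50,12,"pics/s4.png")
np.set_printoptions(precision=1,suppress=True)
o=status.get_obs();p=o["tool_pos"];R=Ro.from_euler("xyz",o["ee_rot"],degrees=True)
for q in [(0,0,0),(0,0,-.05),(0,0,.022),(.011,.01,.022),(-.011,.01,.022),(.011,-.01,.022),(-.011,-.01,.022),(0,.04,-.03),(0,-.04,-.03)]:
    w=p+R.apply(q);print(q,(proj("side",w)-[180,255])*12, (proj("top",w)-[130,180])*6)
```

```text
(0, 0, 0) [436.7 396. ] [264.2 314.1]
(0, 0, -0.05) [420.  269.4] [243.4 314. ]
(0, 0, 0.022) [443.7 448.7] [272.7 314.1]
(0.011, 0.01, 0.022) [430.9 387. ] [287.2 290.3]
(-0.011, 0.01, 0.022) [514.  438.9] [294.6 330.2]
(0.011, -0.01, 0.022) [373.1 458.5] [250.9 298.1]
(-0.011, -0.01, 0.022) [456.7 511.7] [258.2 338. ]
(0, 0.04, -0.03) [544.1 177.9] [327.9 297.8]
(0, -0.04, -0.03) [303.3 472.2] [175.7 330.4]
```

View pics/s4.png

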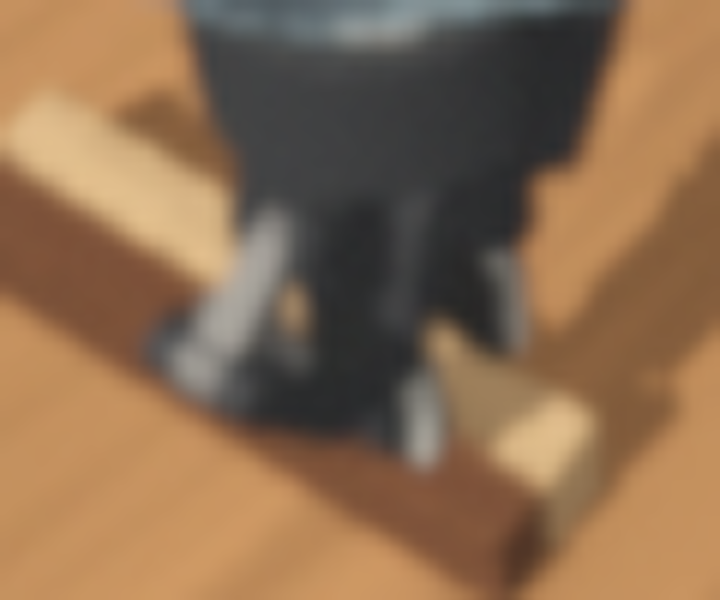

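View pics/top3.png

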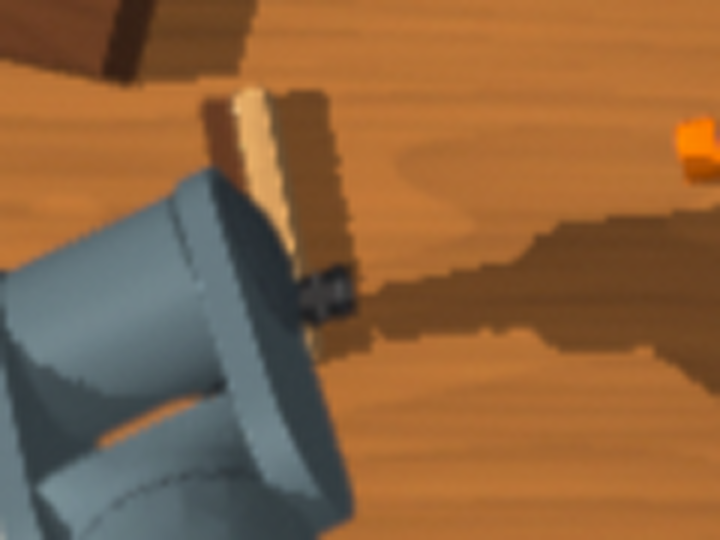

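Run:
```python
from h import *
np.set_printoptions(precision=1,suppress=True)
p=np.array([.422,.3435,.1175]);R=Ro.from_euler("xyz",[180,0,13.2],degrees=True)
im=cv2.imread("pics/side1.png");im2=cv2.imread("pics/top1.png")
def box(im,n,off,k,ys,z0,z1,col):
    for y0,y1 in ys:
        for x in(-.011,.011):
            for y in (y0,y1):
                a,b=[tuple(int(v) for v in (proj(n,p+R.apply((x,y,z)))-off+.5)*k) for z in(z0,z1)]
                cv2.line(im,a,b,col,1)
ys=[(.0425,.057),(-.057,-.0425)]
box(im,"side",[140,220],6,ys,-.025,.009,(0,0,255));box(im2,"top",[130,180],6,ys,-.025,.009,(0,0,255))
cv2.imwrite("pics/o1.png",im);cv2.imwrite("pics/o2.png",im2)
```

```text
(no output)
```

View pics/o1.png

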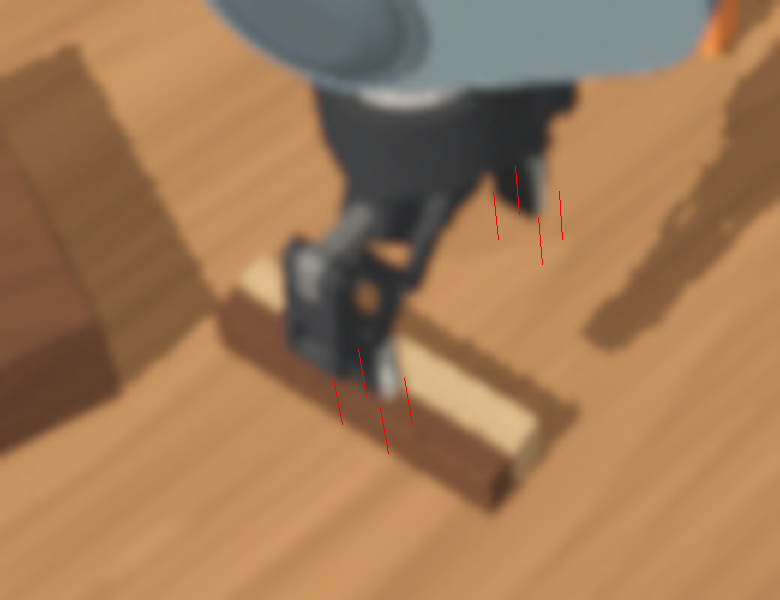

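View pics/o2.png

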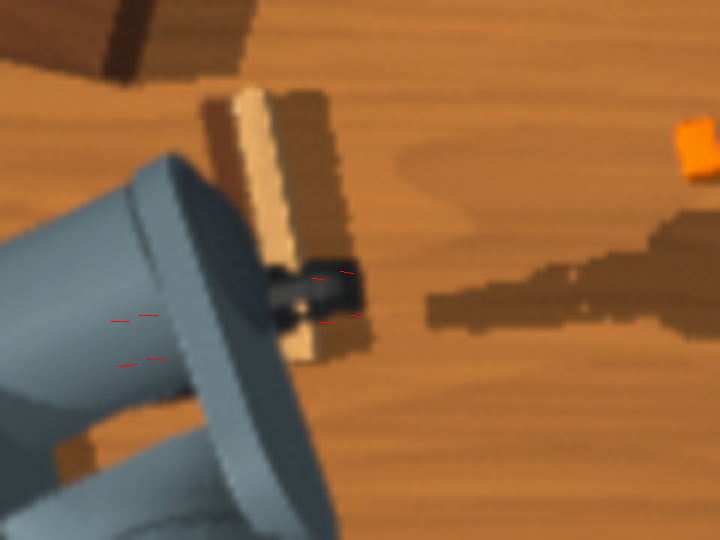

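Run:
```python
from h import *
np.set_printoptions(precision=4,suppress=True)
px=lambda u,v,x0,y0,f:(x0+(u+.5)/f-.5,y0+(v+.5)/f-.5)
S=lambda u,v:(165+(u-480+.5)/4-.5,250+(v+.5)/6-.5)
print("far light corner",tri(S(558,76),px(200,59,140,185,6)))
print("near light corner",tri(S(740,236),px(250,331,140,185,6)))
print("near-dark",tri(S(718,277),px(190,338,140,185,6)))
print("post top mid",tri(px(340,58,235,130,5),px(602,122,230,165,6)))
print("foot corner",tri(px(418,236,235,130,5),px(630,248,230,165,6)))
print("foot corner",tri(px(308,372,235,130,5),px(375,298,230,165,6)))
print(status.get_obs()["joints"])
```

```text
far light corner (array([0.5454, 0.3567, 0.0358]), np.float64(0.0012224360125903829))
near light corner (array([0.3997, 0.3223, 0.0426]), np.float64(0.00015014194341616706))
near-dark (array([0.3933, 0.3495, 0.0526]), np.float64(0.006624603975507335))
post top mid (array([ 0.5699, -0.1313,  0.1625]), np.float64(0.0011648353790989557))
foot corner (array([ 0.5205, -0.179 ,  0.013 ]), np.float64(0.003801998962654077))
foot corner (array([ 0.4907, -0.0359,  0.01  ]), np.float64(0.00480286957400047))
[ 27.3705  14.4129 110.2588   0.0005  55.3721 104.3665]
```

The close-up shows the fingertips resting on top of the block: it hasn't moved and the gripper closed to 20 mm, so they reach less far than I assumed. I'm raising the arm to measure the real tip position.

Emit:
{"api": "apply_moves", "payload": {
  "steps": [
    [0,0,-0.03,0,0,0,0.036],
    [0,0,-0.06,0,0,0,0.036],
    [0,0,-0.09,0,0,0,0.036],
    [0,0,-0.1,0,0,0,0.036],
    [0,0,-0.1,0,0,0,0.036],
    [0,0,-0.1,0,0,0,0.036],
    [0,0,-0.1,0,0,0,0.036]
  ]
}}

```text
t: 5.03
tool_pos: [0.4219, 0.3452, 0.1439]
ee_rot: [179.9, 0.2, 13.0]
ft_force: [0.4, -0.9, 0.4]
gripper_width: 0.0357
```

```bash
cat > look.py <<'E'
from h import *
import sys
def look(name,off,k,w,h,pts):
    o=status.get_obs();p=o["tool_pos"];R=Ro.from_euler("xyz",o["ee_rot"],degrees=True)
    im=vision.read_camera("side")[:,:,::-1]
    c=np.ascontiguousarray(cv2.resize(im[off[1]:off[1]+h,off[0]:off[0]+w],None,fx=k,fy=k,interpolation=cv2.INTER_CUBIC))
    for q,col in pts:
        u=(proj("side",p+R.apply(q))-off+.5)*k-.5
        cv2.circle(c,tuple(int(a) for a in u),4,col,-1)
    cv2.imwrite(name,c);print(p,o["ee_rot"],o["gripper_width"])
E
python3 - <<'E'
from look import *
R_,G,B=(0,0,255),(0,255,0),(255,0,0)
look("pics/s5.png",np.array([170,200]),8,90,75,[((0,0,0),R_),((-.011,-.018,.022),G),((.011,-.018,.022),G),((-.011,-.018,0),B),((-.011,.018,.022),(255,255,0)),((0,0,-.054),(255,0,255))])
E
```

```text
[0.4219298  0.34517907 0.14391722] [179.94548626   0.21647559  12.99681628] 0.035746111422689845
```

View pics/s5.png

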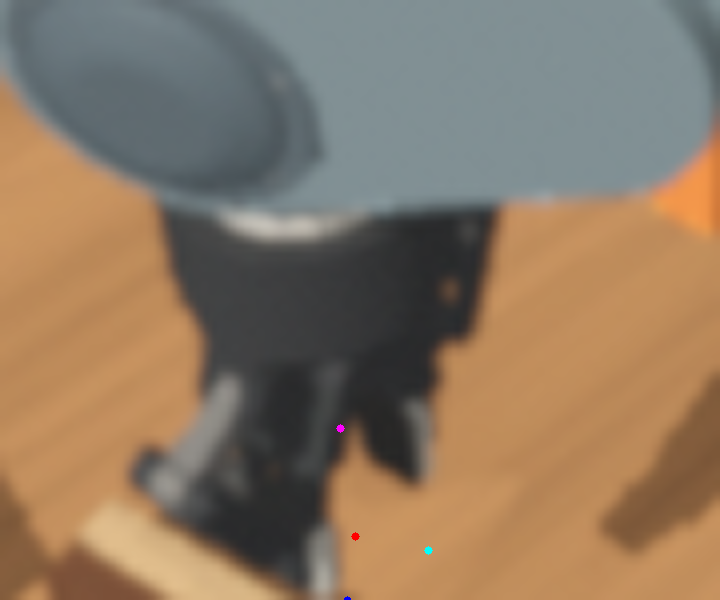

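Run:
```python
from h import *
np.set_printoptions(precision=4,suppress=True)
for u in[(190.5,223.5),(190.5,231.5)]:
  for v in[(230,247),(230.5,255),(224,250)]:
    print(u,v,tri(v,u))
```

```text
(190.5, 223.5) (230, 247) (array([0.4479, 0.2783, 0.1299]), np.float64(0.005838798748513114))
(190.5, 223.5) (230.5, 255) (array([0.4469, 0.2818, 0.1006]), np.float64(0.010034000728398499))
(190.5, 223.5) (224, 250) (array([0.4531, 0.2852, 0.1169]), np.float64(0.0076998842092385646))
(190.5, 231.5) (230, 247) (array([0.4307, 0.2806, 0.1478]), np.float64(0.012017483117792816))
(190.5, 231.5) (230.5, 255) (array([0.4294, 0.284 , 0.1195]), np.float64(0.008403184680087415))
(190.5, 231.5) (224, 250) (array([0.4354, 0.2874, 0.1363]), np.float64(0.025424234171250254))
```

Emit:
{"api": "apply_moves", "payload": {
  "steps": [
    [-0.02,0.04,0.03,0,0,0,0.0],
    [-0.04,0.08,0.05,0,0,0,0.0],
    [-0.04,0.12,0.08,0,0,0,0.0],
    [-0.04,0.12,0.09,0,0,0,0.0],
    [-0.04,0.12,0.1,0,0,0,0.0],
    [-0.04,0.12,0.1,0,0,0,0.0],
    [-0.04,0.12,0.1,0,0,0,0.0]
  ]
}}

```text
t: 5.67
tool_pos: [0.4105, 0.22, 0.0453]
ee_rot: [-180.0, 0.1, 13.0]
ft_force: [0.5, 0.6, 0.3]
gripper_width: -0.0001
```

Run:
```python
from look import *
R_,G,B=(0,0,255),(0,255,0),(255,0,0)
look("pics/s6.png",np.array([190,240]),7,110,80,[((0,0,0),R_),((-.011,-.014,.022),G),((.011,-.014,.022),G),((-.011,.014,.022),(255,255,0)),((0,0,-.054),(255,0,255))])
im=vision.read_camera("top")[:,:,::-1];crop(im,160,190,120,80,6,"pics/t6.png")
```

```text
[0.41049779 0.22001714 0.04527264] [-1.79988596e+02  1.42717596e-01  1.29858781e+01] -0.00013749049559610456
```

View pics/s6.png

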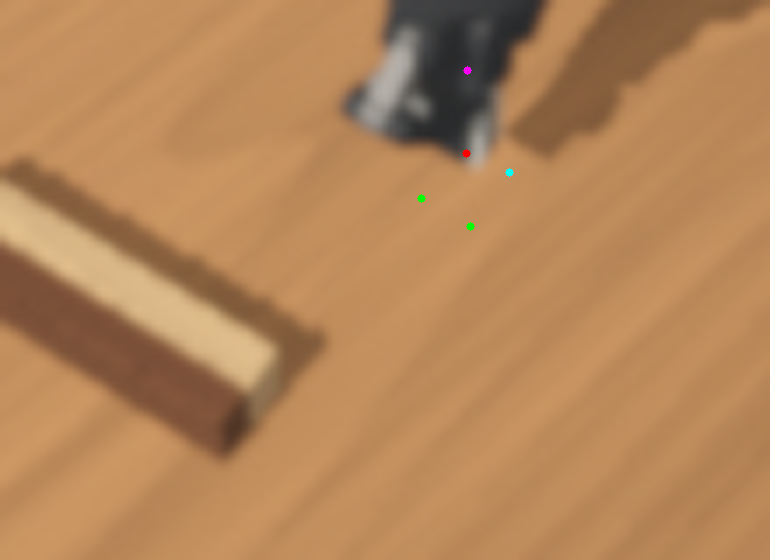

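View pics/t6.png

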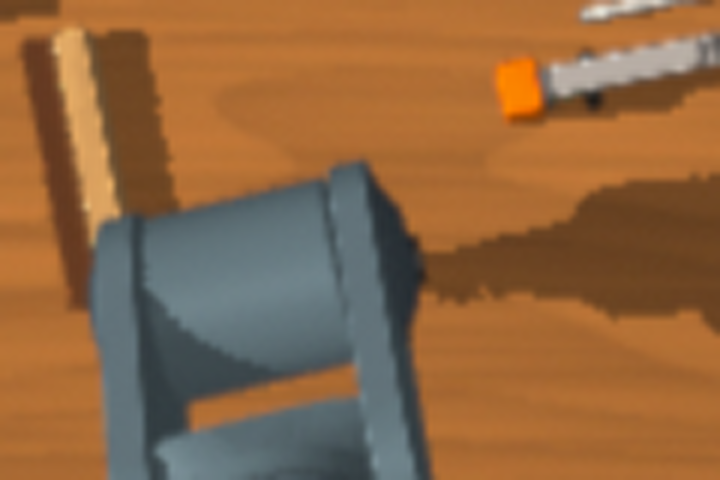

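Emit:
{"api": "apply_moves", "payload": {
  "steps": [
    [0,0,0.01,0,0,0,0.0],
    [0,0,0.018,0,0,0,0.0],
    [0,0,0.018,0,0,0,0.0],
    [0,0,0.018,0,0,0,0.0]
  ]
}}

```text
t: 6.1
tool_pos: [0.4106, 0.2201, 0.0276]
ee_rot: [180.0, 0.1, 13.0]
ft_force: [-0.6, -0.4, -0.0]
gripper_width: 0.0001
```

Emit:
{"api": "apply_moves", "payload": {
  "steps": [
    [0,0,0.003,0,0,0,0.0],
    [0,0,0.005,0,0,0,0.0],
    [0,0,0.005,0,0,0,0.0]
  ]
}}

```text
t: 6.35
tool_pos: [0.411, 0.2199, 0.0229]
ee_rot: [180.0, 0.0, 13.0]
ft_force: [0.3, -0.1, -0.3]
gripper_width: 0.0002
```

Down to 22 mm with no contact yet, so I'm going on in small steps.

Emit:
{"api": "apply_moves", "payload": {
  "steps": [
    [0,0,0.002,0,0,0,0.0],
    [0,0,0.003,0,0,0,0.0],
    [0,0,0.003,0,0,0,0.0]
  ]
}}

```text
t: 6.6
tool_pos: [0.4111, 0.2199, 0.02]
ee_rot: [-180.0, 0.0, 13.0]
ft_force: [-0.1, -0.5, -0.5]
gripper_width: -0.0001
```

Emit:
{"api": "apply_moves", "payload": {
  "steps": [
    [0,0,0.003,0,0,0,0.0],
    [0,0,0.005,0,0,0,0.0],
    [0,0,0.005,0,0,0,0.0]
  ]
}}

```text
t: 6.85
tool_pos: [0.4108, 0.2198, 0.0147]
ee_rot: [180.0, 0.1, 13.0]
ft_force: [0.1, -1.6, 0.9]
gripper_width: 0.0001
```

Emit:
{"api": "apply_moves", "payload": {
  "steps": [
    [0,0,0.002,0,0,0,0.0],
    [0,0,0.004,0,0,0,0.0],
    [0,0,0.004,0,0,0,0.0]
  ]
}}

```text
t: 7.1
tool_pos: [0.4109, 0.2199, 0.0108]
ee_rot: [180.0, 0.0, 13.0]
ft_force: [0.1, 0.0, 0.1]
gripper_width: 0.0
```

Emit:
{"api": "apply_moves", "payload": {
  "steps": [
    [0,0,0.002,0,0,0,0.0],
    [0,0,0.004,0,0,0,0.0],
    [0,0,0.004,0,0,0,0.0]
  ]
}}

```text
t: 7.35
tool_pos: [0.4109, 0.2199, 0.0068]
ee_rot: [-180.0, 0.0, 13.0]
ft_force: [-0.3, 1.1, 0.0]
gripper_width: -0.0002
```

Emit:
{"api": "apply_moves", "payload": {
  "steps": [
    [0,0,0.002,0,0,0,0.0],
    [0,0,0.003,0,0,0,0.0],
    [0,0,0.003,0,0,0,0.0]
  ]
}}

```text
t: 7.6
tool_pos: [0.411, 0.2199, 0.004]
ee_rot: [180.0, 0.0, 13.0]
ft_force: [-0.0, -0.4, -0.1]
gripper_width: -0.0001
```

Emit:
{"api": "apply_moves", "payload": {
  "steps": [
    [0,0,0.002,0,0,0,0.0],
    [0,0,0.003,0,0,0,0.0],
    [0,0,0.003,0,0,0,0.0]
  ]
}}

```text
t: 7.85
tool_pos: [0.411, 0.2199, 0.001]
ee_rot: [-180.0, 0.0, 13.0]
ft_force: [-0.3, -0.7, -0.0]
gripper_width: 0.0003
```

Run:
```python
from look import *
R_,G,B=(0,0,255),(0,255,0),(255,0,0)
look("pics/s7.png",np.array([190,240]),7,110,80,[((0,0,0),R_),((-.011,-.014,.0),G),((.011,-.014,.0),G),((-.011,.014,.0),(255,255,0))])
```

```text
[0.41104019 0.21990736 0.00097445] [-1.79999882e+02  2.50738065e-02  1.29987576e+01] 0.0003451860740375697
```

View pics/s7.png

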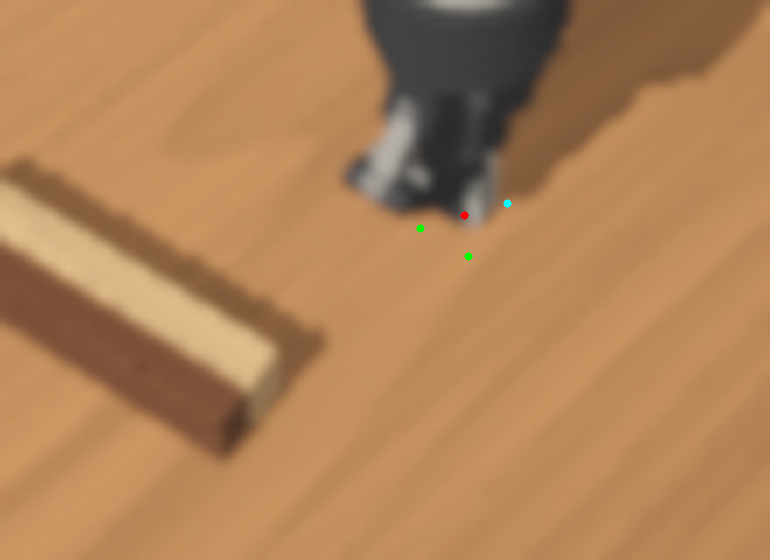

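Emit:
{"api": "apply_moves", "payload": {
  "steps": [
    [0,0,0.002,0,0,0,0.0],
    [0,0,0.003,0,0,0,0.0],
    [0,0,0.003,0,0,0,0.0]
  ]
}}

```text
t: 8.15
tool_pos: [0.4113, 0.2199, -0.0019]
ee_rot: [180.0, 0.0, 13.0]
ft_force: [0.5, -0.7, -0.0]
gripper_width: -0.0002
```

Emit:
{"api": "apply_moves", "payload": {
  "steps": [
    [0,0,0.001,0,0,0,0.0],
    [0,0,0.002,0,0,0,0.0],
    [0,0,0.002,0,0,0,0.0]
  ]
}}

```text
t: 8.4
tool_pos: [0.4114, 0.22, -0.002]
ee_rot: [180.0, 0.1, 13.0]
ft_force: [-8.2, -2.5, 21.6]
gripper_width: 0.0001
```

Emit:
{"api": "apply_moves", "payload": {
  "steps": [
    [0,0,0.001,0,0,0,0.0],
    [0,0,0.002,0,0,0,0.0],
    [0,0,0.002,0,0,0,0.0]
  ]
}}

```text
t: 8.65
tool_pos: [0.4114, 0.22, -0.0021]
ee_rot: [180.0, 0.3, 13.1]
ft_force: [-17.8, -6.2, 43.7]
gripper_width: 0.0002
```

Emit:
{"api": "apply_moves", "payload": {
  "steps": [
    [0,0,-0.01,0,0,0,0.085],
    [0,0,-0.04,0,0,0,0.085],
    [0,0,-0.07,0,0,0,0.085],
    [0,0,-0.1,0,0,0,0.085],
    [0,0,-0.1,0,0,0,0.085]
  ]
}}

```text
t: 9.07
tool_pos: [0.4154, 0.2212, 0.1002]
ee_rot: [-180.0, -0.7, 13.0]
ft_force: [0.5, -0.5, 1.3]
gripper_width: 0.0607
```

Run:
```python
from look import *
p=status.get_obs()["tool_pos"];print(p)
look("pics/s8.png",np.array([170,190]),6,130,100,[((0,0,-.024),(0,0,255))]+[((x,y,-.024-.054+0.003),(255,0,255)) for x in(-.038,.038) for y in(-.0425,.0425)]+[((x,y,.009-.024),(0,255,0)) for x in(-.011,.011) for y in(-.0425,.0425)])
im=vision.read_camera("top")[:,:,::-1];crop(im,160,190,120,80,6,"pics/t8.png")
go([.4228,.3448,.09],13)
```

```text
[0.41535643 0.22115298 0.10017589]
[0.41535643 0.22115298 0.10017589] [-179.98384403   -0.65975024   13.01761015] 0.06073931645310702
shift [ 0.0384 -0.119   0.0056] turn [-0.   -0.19  0.  ]
```

View pics/s8.png

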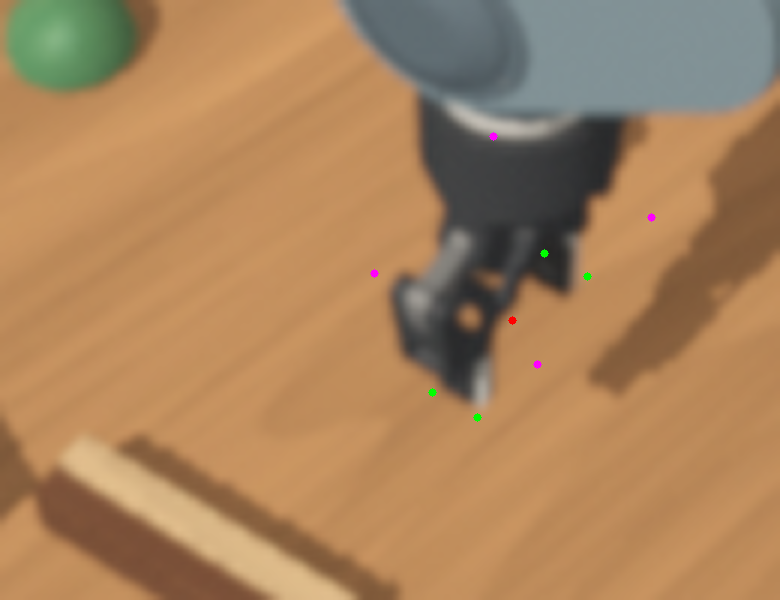

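The picture matches the force probe: the reported z reads about 24 mm low, so closed tips touch the table at z_read ≈ -0.002. x and y agree. I'm grasping the block with this correction.

Emit:
{"api": "apply_moves", "payload": {
  "steps": [
    [0.038,-0.04,0,0,0,0,0.085],
    [0.038,-0.08,0,0,0,0,0.085],
    [0.038,-0.119,0,0,0,0,0.085],
    [0.038,-0.119,0,0,0,0,0.085],
    [0.038,-0.119,0,0,0,0,0.085],
    [0.038,-0.119,0,0,0,0,0.085]
  ]
}}

```text
t: 9.67
tool_pos: [0.4203, 0.3438, 0.0925]
ee_rot: [179.9, 0.2, 13.1]
ft_force: [0.2, -0.5, -0.4]
gripper_width: 0.085
```

Run:
```python
from look import *
go([.4228,.3448,.003],13)
look("pics/s9.png",np.array([150,200]),6,120,100,[((x,y,.009-.024),(0,255,0)) for x in(-.011,.011) for y in(-.0425,.0425)])
```

```text
shift [ 0.003  -0.0005  0.0894] turn [0.07 0.18 0.06]
[0.42029601 0.34378804 0.09245007] [179.9295096    0.18318014  13.05939035] 0.08497440173104848
```

View pics/s9.png

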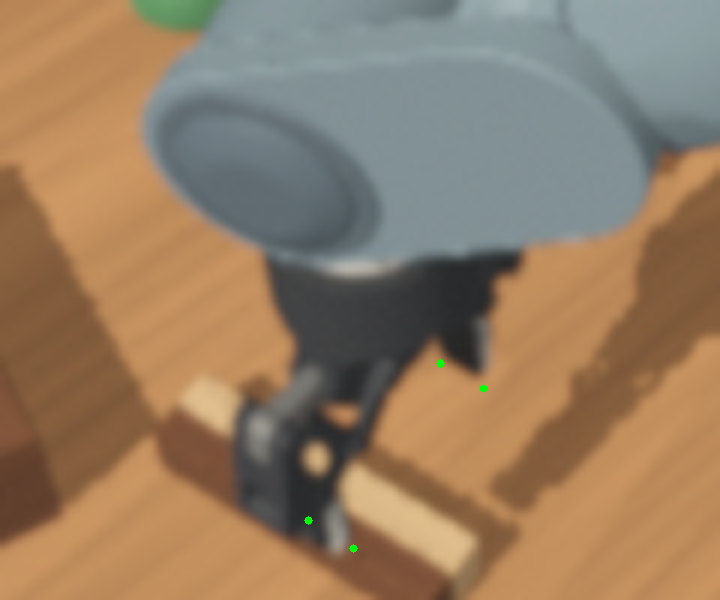

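Emit:
{"api": "apply_moves", "payload": {
  "steps": [
    [0.002,0,0.035,0,0,0,0.085],
    [0.002,0,0.055,0,0,0,0.085],
    [0.002,0,0.065,0,0,0,0.085],
    [0.002,0,0.065,0,0,0,0.085]
  ]
}}

```text
t: 10.05
tool_pos: [0.4216, 0.3425, 0.0264]
ee_rot: [179.9, 0.3, 12.9]
ft_force: [-0.1, -0.0, 0.5]
gripper_width: 0.085
```

Emit:
{"api": "apply_moves", "payload": {
  "steps": [
    [0,0,0.01,0,0,0,0.085],
    [0,0,0.02,0,0,0,0.085],
    [0,0,0.024,0,0,0,0.085],
    [0,0,0.024,0,0,0,0.085]
  ]
}}

```text
t: 10.38
tool_pos: [0.423, 0.3445, 0.0045]
ee_rot: [180.0, 0.1, 13.0]
ft_force: [0.1, 0.2, 0.2]
gripper_width: 0.0852
```

Emit:
{"api": "apply_moves", "payload": {
  "steps": [
    [0,0,0,0,0,0,0.03],
    [0,0,0,0,0,0,0.03],
    [0,0,0,0,0,0,0.03],
    [0,0,0,0,0,0,0.03],
    [0,0,0,0,0,0,0.03],
    [0,0,0,0,0,0,0.03],
    [0,0,0,0,0,0,0.03]
  ]
}}

```text
t: 10.97
tool_pos: [0.4239, 0.3452, 0.0059]
ee_rot: [-180.0, -0.1, 13.0]
ft_force: [-1.7, -0.6, 4.3]
gripper_width: 0.0355
```

Emit:
{"api": "apply_moves", "payload": {
  "steps": [
    [0,0,-0.02,0,0,0,0.03],
    [0,0,-0.04,0,0,0,0.03],
    [0,0,-0.04,0,0,0,0.03],
    [0,0,-0.04,0,0,0,0.03]
  ]
}}

```text
t: 11.3
tool_pos: [0.4239, 0.3451, 0.0456]
ee_rot: [-180.0, -0.1, 13.0]
ft_force: [0.3, -0.4, -1.1]
gripper_width: 0.0354
```

Run:
```python
from look import *
look("pics/s10.png",np.array([150,200]),6,120,100,[])
print(cw(-.175,.023))
go([.36,.25,.045],12.3)
P=status.get_obs()["tool_pos"]
```

```text
[0.42388364 0.34511102 0.04559071] [-1.79976568e+02 -9.51431050e-02  1.29997582e+01] 0.0354365039526766
[ 0.36961733 -0.02730827]
shift [-0.0827  0.078  -0.0004] turn [0.01 0.04 0.7 ]
```

View pics/s10.png

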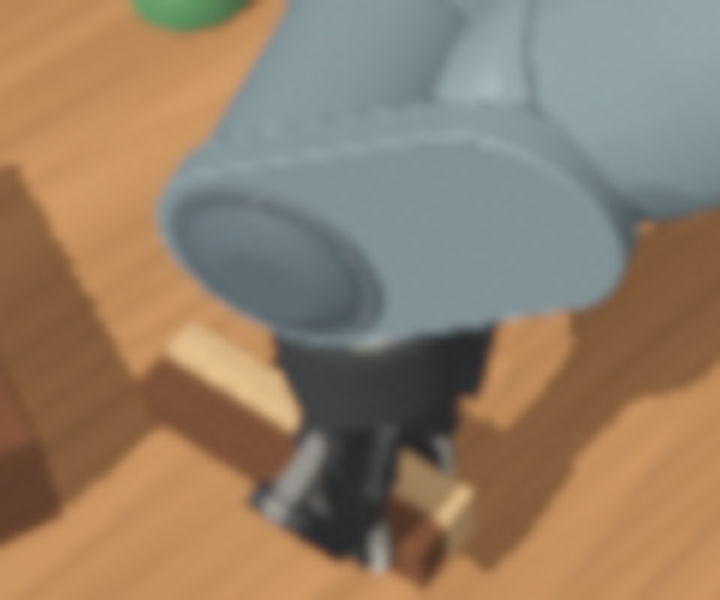

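The block is held across its width near its near end (crop ~(430,550)) and lifted, roughly level. I'm carrying it around the sliding jaw on the robot side.

Emit:
{"api": "apply_moves", "payload": {
  "steps": [
    [-0.04,0.038,0,0,0,0.7,0.03],
    [-0.083,0.078,0,0,0,0.7,0.03],
    [-0.083,0.078,0,0,0,0.7,0.03],
    [-0.083,0.078,0,0,0,0.7,0.03],
    [-0.083,0.078,0,0,0,0.7,0.03]
  ]
}}

```text
t: 11.77
tool_pos: [0.3578, 0.2488, 0.0433]
ee_rot: [180.0, 0.2, 12.2]
ft_force: [0.1, -0.4, -1.0]
gripper_width: 0.0352
```

Run:
```python
from look import *
go([.36,.0,.045],12.3);go([.3696,-.0273,.045],12.3)
```

```text
shift [-0.0504  0.2436 -0.0014] turn [ 0.02  0.22 -0.09]
shift [-0.0468  0.2724 -0.0014] turn [ 0.02  0.22 -0.09]
```

Emit:
{"api": "apply_moves", "payload": {
  "steps": [
    [-0.01,0.04,0,0,0,0,0.03],
    [-0.018,0.08,0,0,0,0,0.03],
    [-0.026,0.12,0,0,0,0,0.03],
    [-0.034,0.16,0,0,0,0,0.03],
    [-0.042,0.2,0,0,0,0,0.03],
    [-0.05,0.24,0,0,0,0,0.03],
    [-0.047,0.272,0,0,0,0,0.03],
    [-0.047,0.272,0,0,0,0,0.03],
    [-0.047,0.272,0,0,0,0,0.03],
    [-0.047,0.272,0,0,0,0,0.03]
  ]
}}

```text
t: 12.6
tool_pos: [0.3722, -0.0252, 0.0448]
ee_rot: [-180.0, 0.1, 12.3]
ft_force: [0.5, 0.6, -0.7]
gripper_width: 0.0354
```

Run:
```python
from look import *
go([.3696,-.0273,.006],12.3)
look("pics/s11.png",np.array([225,130]),6,130,100,[])
im=vision.read_camera("top")[:,:,::-1];crop(im,230,165,120,100,6,"pics/t11.png")
```

```text
shift [-0.0029  0.0016  0.0388] turn [-0.05  0.05  0.  ]
[ 0.37217344 -0.02518496  0.04482054] [-1.79951090e+02  5.27141658e-02  1.23045052e+01] 0.035440808157231156
```

View pics/s11.png

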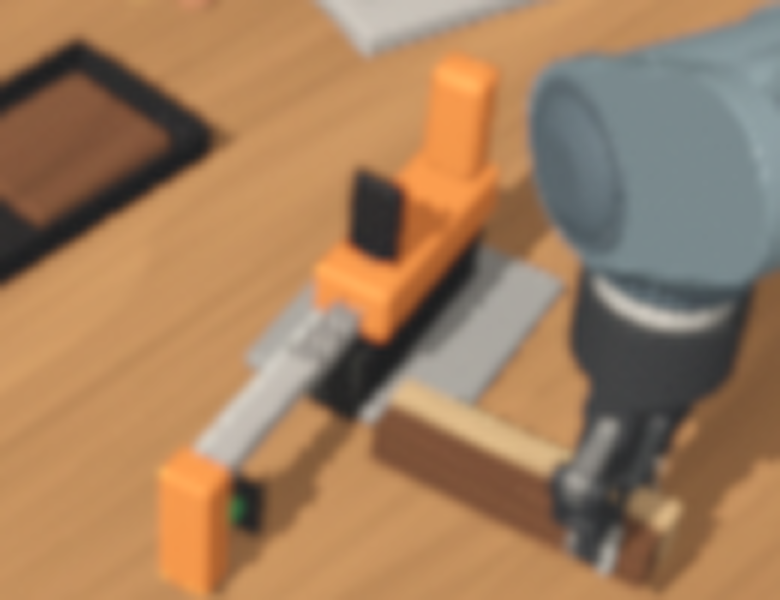

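View pics/t11.png

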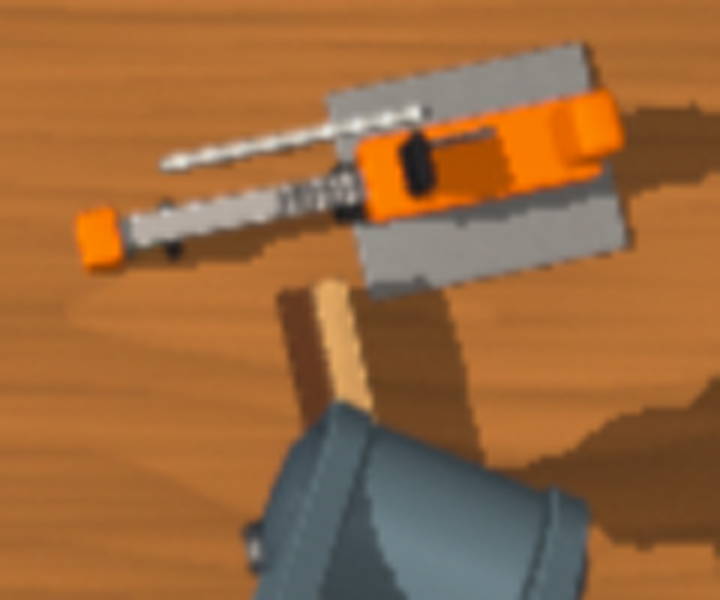

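```bash
cat >> h.py <<'E'
def toc(p):
    r=np.radians(CY);d=np.array(p[:2])-CO;return np.array([np.cos(r)*d[0]+np.sin(r)*d[1],-np.sin(r)*d[0]+np.cos(r)*d[1]])
E
python3 - <<'E'
from h import *
np.set_printoptions(precision=4,suppress=True)
px=lambda u,v,x0,y0,f:(x0+(u+.5)/f-.5,y0+(v+.5)/f-.5)
for z in(.06,.072):
  for q in[(278,294),(348,280),(303,425),(372,410)]:print(z,q,toc(onz("top",*px(*q,230,165,6),z)))
print(toc(status.get_obs()["tool_pos"]))
E
```

```text
0.06 (278, 294) [-0.0497  0.0445]
0.06 (348, 280) [-0.0497  0.0062]
0.06 (303, 425) [-0.1202  0.0457]
0.06 (372, 410) [-0.1197  0.008 ]
0.072 (278, 294) [-0.0501  0.0455]
0.072 (348, 280) [-0.0502  0.0076]
0.072 (303, 425) [-0.1199  0.0466]
0.072 (372, 410) [-0.1195  0.0094]
[-0.1723  0.0254]
```

Emit:
{"api": "apply_moves", "payload": {
  "steps": [
    [0,0.002,0.02,0,0,0,0.03],
    [0,0.002,0.033,0,0,0,0.03],
    [0,0.002,0.036,0,0,0,0.03],
    [0,0.002,0.036,0,0,0,0.03],
    [0,0.002,0.036,0,0,0,0.03]
  ]
}}

```text
t: 13.12
tool_pos: [0.3727, -0.0269, 0.0094]
ee_rot: [-180.0, 0.0, 12.4]
ft_force: [0.2, -0.2, -0.6]
gripper_width: 0.0352
```

Emit:
{"api": "apply_moves", "payload": {
  "steps": [
    [0,0,0.002,0,0,0,0.03],
    [0,0,0.003,0,0,0,0.03],
    [0,0,0.003,0,0,0,0.03]
  ]
}}

```text
t: 13.37
tool_pos: [0.3729, -0.0275, 0.0065]
ee_rot: [180.0, -0.0, 12.3]
ft_force: [0.4, -0.1, -1.1]
gripper_width: 0.035
```

Emit:
{"api": "apply_moves", "payload": {
  "steps": [
    [0.01,0,0.001,0,0,0,0.03],
    [0.025,0,0.001,0,0,0,0.03],
    [0.04,0,0.001,0,0,0,0.03],
    [0.055,0,0.001,0,0,0,0.03],
    [0.07,0,0.001,0,0,0,0.03],
    [0.07,0,0.001,0,0,0,0.03],
    [0.07,0,0.001,0,0,0,0.03]
  ]
}}

```text
t: 13.95
tool_pos: [0.4421, -0.0128, 0.0058]
ee_rot: [179.9, -0.1, 12.3]
ft_force: [1.8, 0.2, 2.6]
gripper_width: 0.0353
```

Run:
```python
from look import *
print(toc(status.get_obs()["tool_pos"]))
look("pics/s12.png",np.array([225,130]),6,130,100,[])
im=vision.read_camera("top")[:,:,::-1];crop(im,230,165,120,100,6,"pics/t12.png")
```

```text
[-0.10108879  0.02174488]
[ 0.44209933 -0.01278925  0.00584939] [ 1.79944436e+02 -1.27807396e-01  1.23208936e+01] 0.0352798065058693
```

View pics/s12.png

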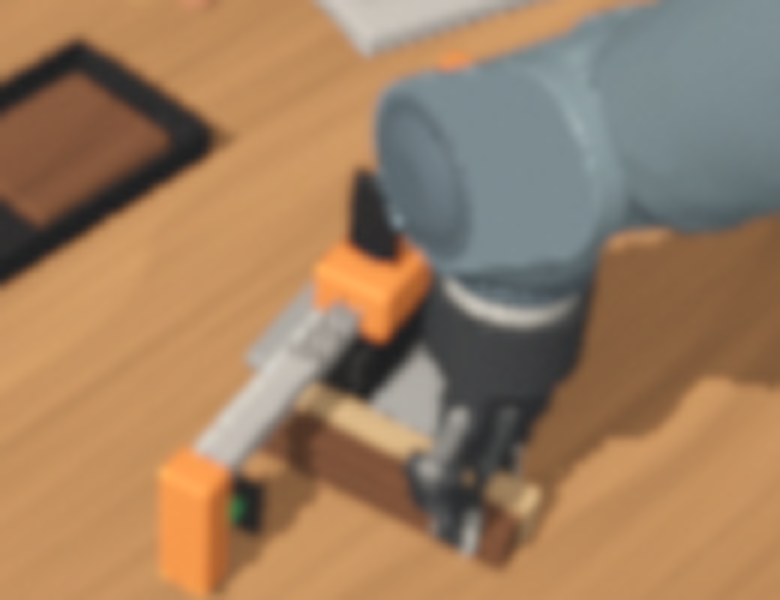

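View pics/t12.png

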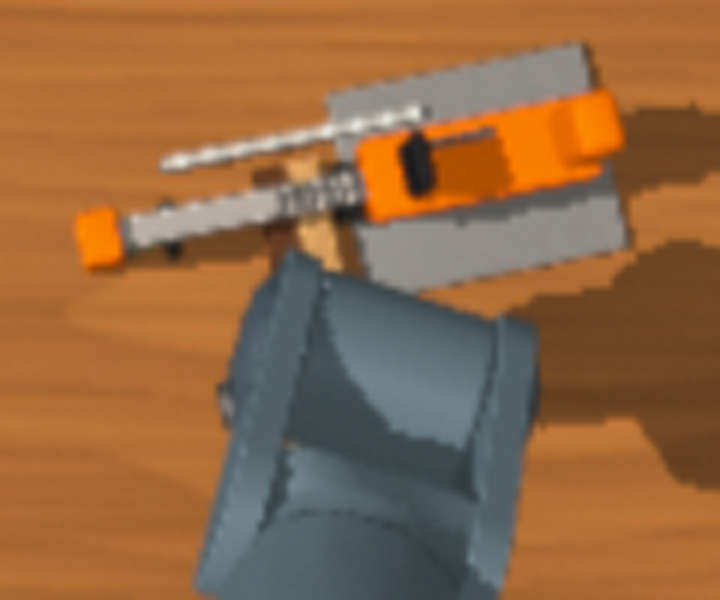

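Emit:
{"api": "apply_moves", "payload": {
  "steps": [
    [0.003,0,0,0,0,0,0.03],
    [0.006,0,0,0,0,0,0.03],
    [0.008,0,0,0,0,0,0.03],
    [0.008,0,0,0,0,0,0.03]
  ]
}}

```text
t: 14.38
tool_pos: [0.4473, -0.0112, 0.0058]
ee_rot: [-180.0, 0.2, 12.3]
ft_force: [-7.3, -1.9, 13.0]
gripper_width: 0.0351
```

Emit:
{"api": "apply_moves", "payload": {
  "steps": [
    [0.001,0,0,0,0,0,0.03],
    [0.002,0,0,0,0,0,0.03],
    [0.002,0,0,0,0,0,0.03]
  ]
}}

```text
t: 14.63
tool_pos: [0.4487, -0.0108, 0.0058]
ee_rot: [-180.0, 0.3, 12.3]
ft_force: [-9.4, -2.2, 15.3]
gripper_width: 0.0348
```

Emit:
{"api": "apply_moves", "payload": {
  "steps": [
    [0.001,0,0,0,0,0,0.03],
    [0.002,0,0,0,0,0,0.03],
    [0.002,0,0,0,0,0,0.03]
  ]
}}

```text
t: 14.88
tool_pos: [0.4507, -0.0103, 0.0058]
ee_rot: [-180.0, 0.3, 12.3]
ft_force: [-9.0, -2.4, 15.8]
gripper_width: 0.0351
```

Emit:
{"api": "apply_moves", "payload": {
  "steps": [
    [0,0,-0.001,0,0,0,0.03],
    [0,0,-0.001,0,0,0,0.03]
  ]
}}

```text
t: 15.05
tool_pos: [0.4515, -0.01, 0.006]
ee_rot: [-180.0, 0.1, 12.3]
ft_force: [-0.7, 0.4, -0.6]
gripper_width: 0.0354
```

Emit:
{"api": "apply_moves", "payload": {
  "steps": [
    [0.001,0,0,0,0,0,0.03],
    [0.002,0,0,0,0,0,0.03],
    [0.002,0,0,0,0,0,0.03]
  ]
}}

```text
t: 15.3
tool_pos: [0.4522, -0.0098, 0.0058]
ee_rot: [-179.9, 0.4, 12.3]
ft_force: [-10.4, -4.4, 9.7]
gripper_width: 0.0353
```

Run:
```python
from look import *
print(toc(status.get_obs()["tool_pos"]))
im=vision.read_camera("top")[:,:,::-1];crop(im,255,180,60,45,12,"pics/t13.png")
np.set_printoptions(precision=4,suppress=True)
o=status.get_obs();print(o["ft_force"],o["ft_torque"])
```

```text
[-0.09054079  0.02254961]
[-9.6485 -3.3033 10.042 ] [-0.4315  1.3213 -0.0587]
```

View pics/t13.png

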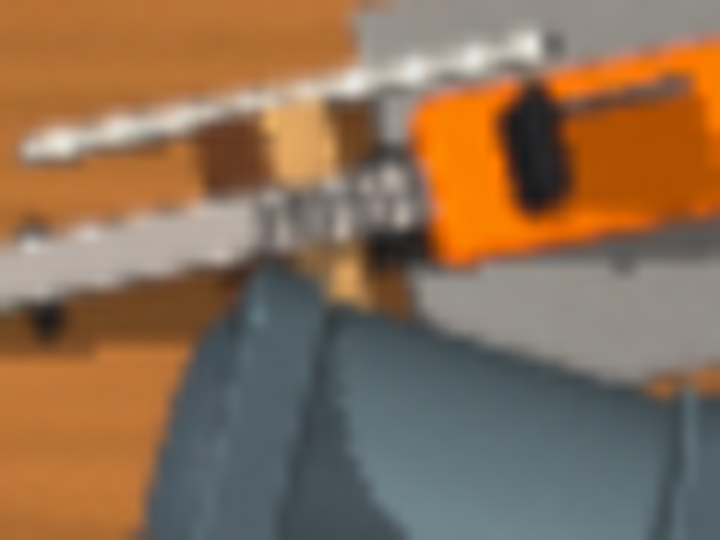

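Emit:
{"api": "apply_moves", "payload": {
  "steps": [
    [-0.001,0.001,-0.0005,0,0,0,0.03],
    [-0.001,0.002,-0.0005,0,0,0,0.03],
    [-0.001,0.003,-0.0005,0,0,0,0.03],
    [-0.001,0.003,-0.0005,0,0,0,0.03]
  ]
}}

```text
t: 15.68
tool_pos: [0.4529, -0.0123, 0.006]
ee_rot: [-179.9, 0.2, 12.3]
ft_force: [-4.8, 1.7, 1.1]
gripper_width: 0.0354
```

Emit:
{"api": "apply_moves", "payload": {
  "steps": [
    [0,0.001,0,0,0,0,0.03],
    [0,0.0015,0,0,0,0,0.03],
    [0,0.0015,0,0,0,0,0.03]
  ]
}}

```text
t: 15.93
tool_pos: [0.4531, -0.0137, 0.0059]
ee_rot: [-179.9, 0.2, 12.4]
ft_force: [-4.7, 2.6, -0.0]
gripper_width: 0.0354
```

Emit:
{"api": "apply_moves", "payload": {
  "steps": [
    [0,0.001,0,0,0,0,0.03],
    [0,0.0015,0,0,0,0,0.03],
    [0,0.0015,0,0,0,0,0.03]
  ]
}}

```text
t: 16.18
tool_pos: [0.4535, -0.015, 0.0059]
ee_rot: [-179.9, 0.2, 12.4]
ft_force: [-5.4, 3.1, -0.0]
gripper_width: 0.0353
```

Emit:
{"api": "apply_moves", "payload": {
  "steps": [
    [0,0.001,0,0,0,0,0.03],
    [0,0.0015,0,0,0,0,0.03],
    [0,0.0015,0,0,0,0,0.03]
  ]
}}

```text
t: 16.43
tool_pos: [0.4534, -0.0153, 0.0058]
ee_rot: [-179.8, 0.2, 12.4]
ft_force: [-4.3, 9.2, 2.3]
gripper_width: 0.0352
```

Run:
```python
from look import *
np.set_printoptions(precision=4,suppress=True)
print(toc(status.get_obs()["tool_pos"]))
im=vision.read_camera("top")[:,:,::-1];crop(im,255,180,60,45,12,"pics/t14.png")
o=status.get_obs();print(o["ft_force"],o["ft_torque"])
```

```text
[-0.0906  0.0169]
[-5.302   9.2694  2.6682] [1.4235 0.6613 0.7982]
```

View pics/t14.png

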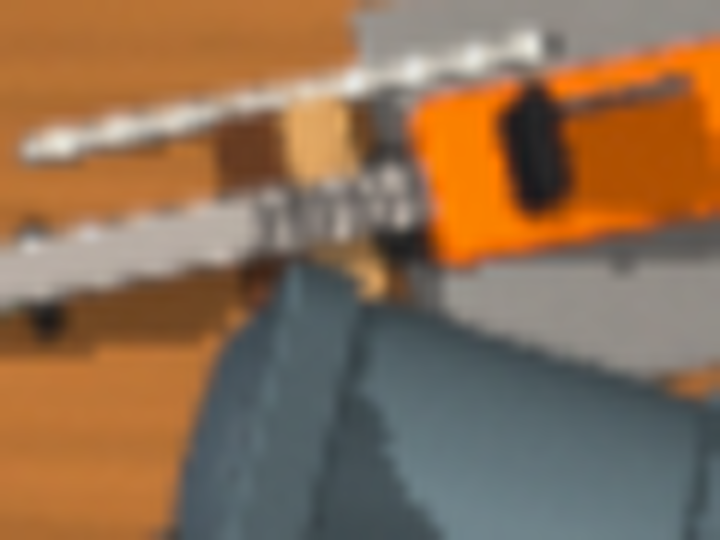

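Emit:
{"api": "apply_moves", "payload": {
  "steps": [
    [-0.0005,-0.0005,0,0,0,0,0.065],
    [-0.0005,-0.0005,0,0,0,0,0.065],
    [-0.0005,-0.0005,0,0,0,0,0.065],
    [-0.0005,-0.0005,0,0,0,0,0.065],
    [-0.0005,-0.0005,0,0,0,0,0.065]
  ]
}}

```text
t: 16.9
tool_pos: [0.4553, -0.0171, 0.007]
ee_rot: [180.0, -0.1, 12.3]
ft_force: [-0.8, 0.5, 0.4]
gripper_width: 0.0647
```

Emit:
{"api": "apply_moves", "payload": {
  "steps": [
    [0,0,-0.03,0,0,0,0.065],
    [0,0,-0.07,0,0,0,0.065],
    [0,0,-0.11,0,0,0,0.065],
    [-0.03,0,-0.15,0,0,0,0.065],
    [-0.06,0,-0.18,0,0,0,0.04],
    [-0.06,-0.03,-0.2,0,0,0,0.02],
    [-0.06,-0.03,-0.2,0,0,0,0.0],
    [-0.06,-0.03,-0.2,0,0,0,0.0]
  ]
}}

```text
t: 17.57
tool_pos: [0.3905, -0.0003, 0.2086]
ee_rot: [179.8, -0.3, 12.3]
ft_force: [0.5, -0.6, -0.5]
gripper_width: 0.0164
```

Run:
```python
from look import *
look("pics/s15.png",np.array([225,130]),6,130,100,[])
im=vision.read_camera("top")[:,:,::-1];crop(im,240,165,100,75,8,"pics/t15.png")
```

```text
[ 3.90454773e-01 -3.26291077e-04  2.08562908e-01] [179.83806594  -0.27385807  12.34289879] 0.01641704828595544
```

View pics/s15.png

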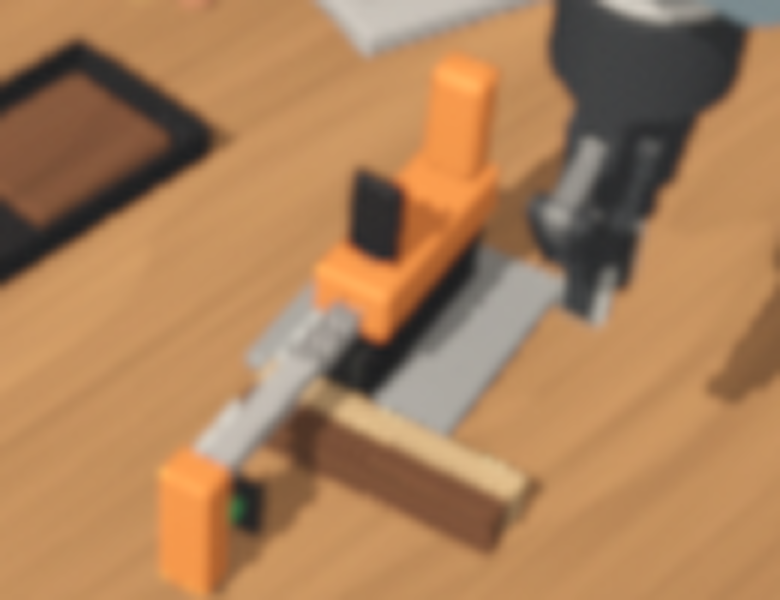

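View pics/t15.png

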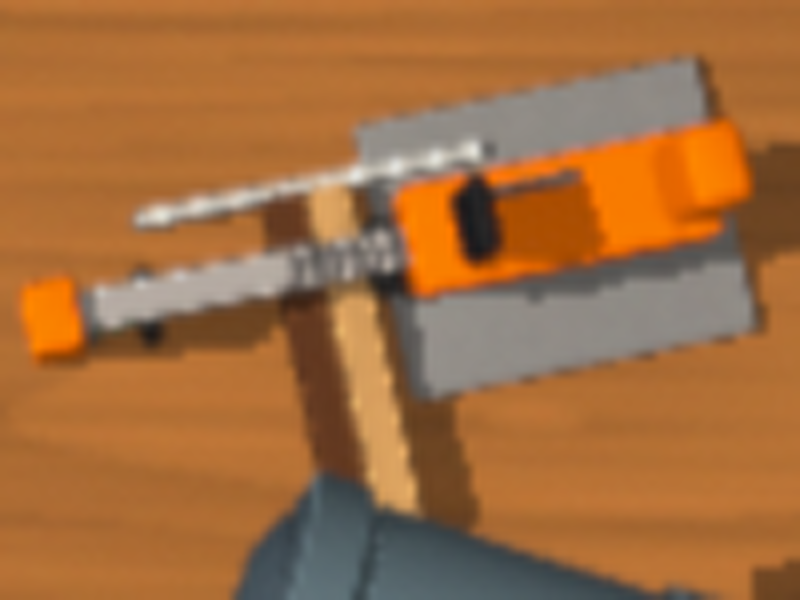

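Run:
```python
from h import *
np.set_printoptions(precision=4,suppress=True)
px=lambda u,v,x0,y0,f:(x0+(u+.5)/f-.5,y0+(v+.5)/f-.5)
for q in[(262,205),(318,475),(308,200),(375,505)]:print(q,toc(onz("top",*px(*q,240,165,8),.03)))
print("jaw outer/inner",[toc(onz("top",*px(*q,240,165,8),.087)) for q in [(20,290),(38,360),(72,278),(86,350)]])
print("trigger",[toc(onz("top",*px(*q,240,165,8),.148)) for q in [(452,190),(462,258),(488,180),(498,250)]])
# side: near end top light corner, near bottom
for q in[(533,480),(495,525)]:print("side",toc(onz("side",*px(*q,225,130,6),.03)))
```

```text
(262, 205) [0.0297 0.038 ]
(318, 475) [-0.084   0.0381]
(308, 200) [0.028  0.0188]
(375, 505) [-0.1005  0.0177]
jaw outer/inner [array([0.0095, 0.1428]), array([-0.0189,  0.1412]), array([0.0101, 0.1219]), array([-0.0187,  0.1221])]
trigger [array([ 0.0091, -0.023 ]), array([-0.0166, -0.0213]), array([ 0.0101, -0.037 ]), array([-0.0163, -0.0351])]
side [-0.1181 -0.0031]
side [-0.1162  0.0338]
```

The block is seated. The light/dark joint lies at clamp y≈18 and runs parallel to the clamp x-axis, the far end is at the stop and the near end at x≈-117. The jaw is at travel ≈22 mm. Next I go above the trigger with the fingers closed.

Run:
```python
from h import *
w=cw(-.002,.008);print(w)
go([*w,.21],12.3);go([*w,.122],12.3)
```

```text
[ 0.54184167 -0.0051097 ]
shift [ 0.1479  0.0372 -0.0043] turn [-0.02  0.06  0.01]
shift [0.148  0.0372 0.0837] turn [-0.02  0.06  0.01]
```

Emit:
{"api": "apply_moves", "payload": {
  "steps": [
    [0.04,0.01,-0.005,0,0,0,0],
    [0.08,0.02,-0.005,0,0,0,0],
    [0.12,0.03,-0.005,0,0,0,0],
    [0.147,0.037,-0.005,0,0,0,0],
    [0.147,0.037,-0.005,0,0,0,0],
    [0.147,0.037,0.02,0,0,0,0],
    [0.147,0.037,0.04,0,0,0,0],
    [0.147,0.037,0.04,0,0,0,0]
  ]
}}

```text
t: 18.33
tool_pos: [0.5373, -0.0045, 0.1598]
ee_rot: [-179.7, 0.7, 12.3]
ft_force: [-0.0, -0.1, -0.7]
gripper_width: 0.0002
```

Run:
```python
from look import *
w=cw(-.002,.008);go([*w,.122],12.3)
look("pics/s16.png",np.array([225,110]),6,130,100,[])
```

```text
shift [0.0048 0.0017 0.0378] turn [-0.3   0.66 -0.01]
[ 0.53726353 -0.00454764  0.15984747] [-179.70136984    0.66258575   12.28717972] 0.00020012511718179714
```

View pics/s16.png

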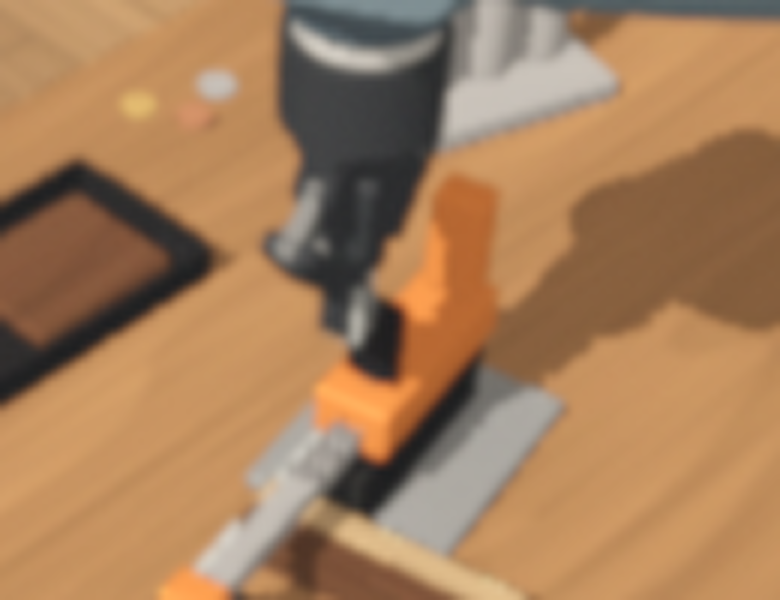

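Emit:
{"api": "apply_moves", "payload": {
  "steps": [
    [0.003,-0.003,0.01,0,0,0,0],
    [0.003,-0.003,0.017,0,0,0,0],
    [0.003,-0.003,0.017,0,0,0,0]
  ]
}}

```text
t: 18.63
tool_pos: [0.5428, -0.0012, 0.1486]
ee_rot: [-180.0, 0.1, 12.3]
ft_force: [-0.5, -0.3, -0.3]
gripper_width: 0.0
```

Run:
```python
from look import *
print(toc(status.get_obs()["tool_pos"]))
look("pics/s17.png",np.array([255,130]),9,80,60,[])
im=vision.read_camera("top")[:,:,::-1];crop(im,240,140,100,75,8,"pics/t17.png")
```

```text
[-0.00022685  0.01156938]
[ 0.54281373 -0.00124452  0.14856339] [-1.79957136e+02  9.72097080e-02  1.23156407e+01] 3.971744163094727e-05
```

View pics/s17.png

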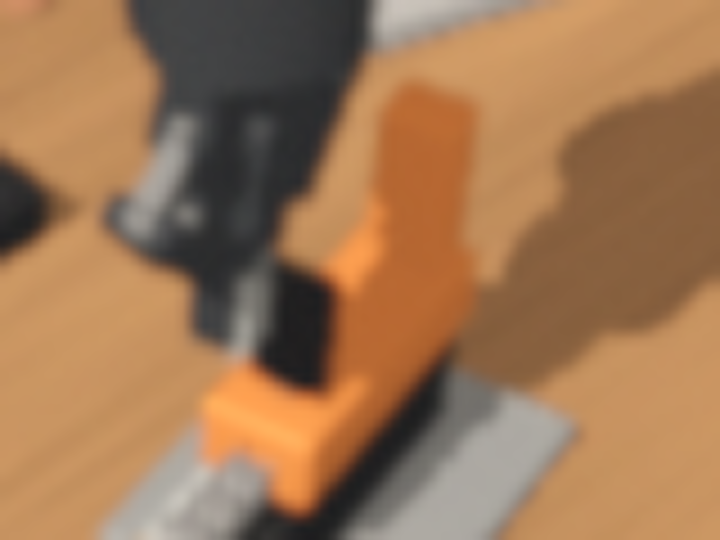

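View pics/t17.png

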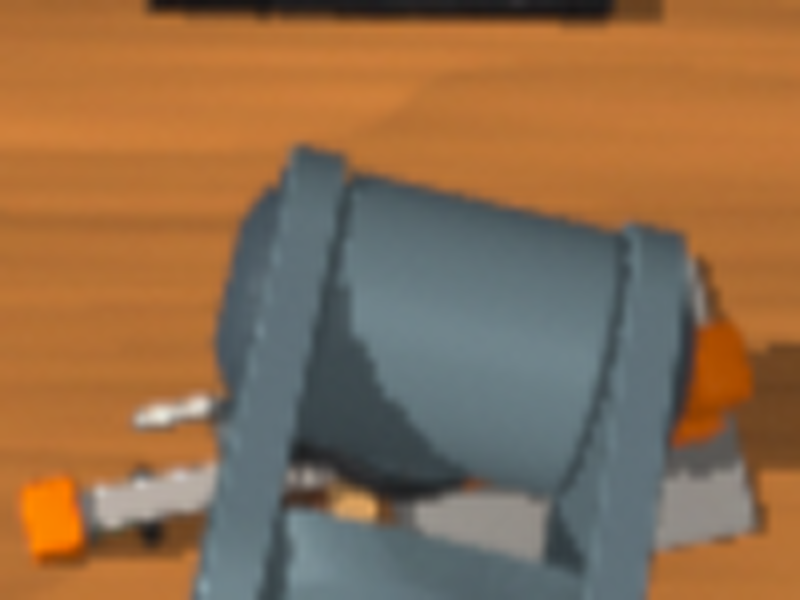

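Emit:
{"api": "apply_moves", "payload": {
  "steps": [
    [0,0,0.012,0,0,0,0],
    [0,0,0.022,0,0,0,0],
    [0,0,0.022,0,0,0,0],
    [0,0,0.022,0,0,0,0]
  ]
}}

```text
t: 19.07
tool_pos: [0.5426, -0.0013, 0.1265]
ee_rot: [-179.9, 0.1, 12.3]
ft_force: [0.0, -0.4, -0.9]
gripper_width: -0.0001
```

Run:
```python
from look import *
print(toc(status.get_obs()["tool_pos"]))
look("pics/s18.png",np.array([255,130]),9,80,60,[])
```

```text
[-0.00043659  0.0115168 ]
[ 0.54262001 -0.00134057  0.12651068] [-1.79941759e+02  1.19432735e-01  1.22950985e+01] -9.624575419459875e-05
```

View pics/s18.png

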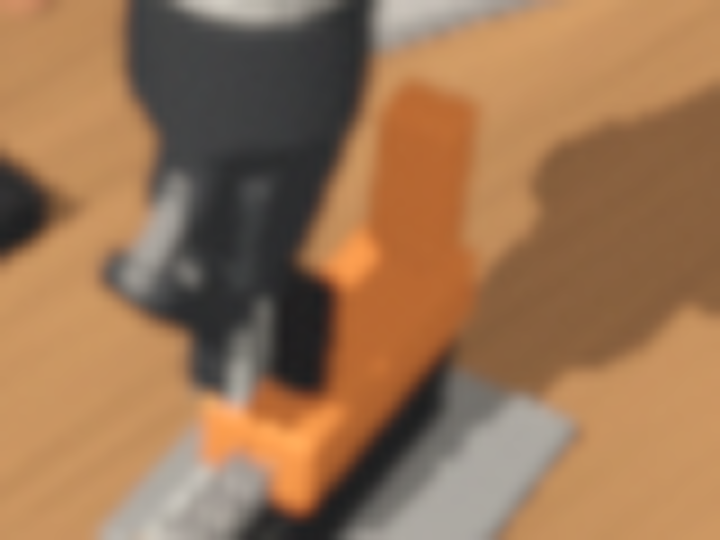

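Run:
```python
from h import *
np.set_printoptions(precision=0,suppress=True)
for x in(-15,-11,0,11):
  for (y,z) in((-3,115),(11,115),(26,115),(26,125)):
    print(x,y,z,(proj("side",[*cw(x/1e3,y/1e3),z/1e3])-[255,130]+.5)*9)
for x in(-22,22):print("hous",x,(proj("side",[*cw(x/1e3,-.012),.094])-[255,130]+.5)*9)
for x in(-15,15):print("pad",x,(proj("side",[*cw(x/1e3,-.029),.148])-[255,130]+.5)*9)
```

```text
-15 -3 115 [283. 419.]
-15 11 115 [262. 444.]
-15 26 115 [238. 470.]
-15 26 125 [240. 448.]
-11 -3 115 [273. 414.]
-11 11 115 [251. 439.]
-11 26 115 [227. 465.]
-11 26 125 [229. 443.]
0 -3 115 [244. 401.]
0 11 115 [222. 426.]
0 26 115 [199. 452.]
0 26 125 [200. 430.]
11 -3 115 [216. 389.]
11 11 115 [194. 413.]
11 26 115 [170. 439.]
11 26 125 [171. 417.]
hous -22 [311. 457.]
hous 22 [199. 406.]
pad -15 [331. 301.]
pad 15 [252. 267.]
```

Emit:
{"api": "apply_moves", "payload": {
  "steps": [
    [-0.003,0.008,0.006,0,0,0,0],
    [-0.003,0.016,0.006,0,0,0,0],
    [-0.003,0.02,0.006,0,0,0,0],
    [-0.003,0.02,0.006,0,0,0,0]
  ]
}}

```text
t: 19.45
tool_pos: [0.5452, -0.0229, 0.1219]
ee_rot: [180.0, -0.0, 12.2]
ft_force: [0.4, -0.1, -0.4]
gripper_width: -0.0004
```

Emit:
{"api": "apply_moves", "payload": {
  "steps": [
    [0,0.003,0,0,0,0,0],
    [0,0.006,0,0,0,0,0],
    [0,0.006,0,0,0,0,0]
  ]
}}

```text
t: 19.7
tool_pos: [0.5462, -0.028, 0.1219]
ee_rot: [180.0, -0.0, 12.3]
ft_force: [-0.2, -0.8, 0.1]
gripper_width: -0.0003
```

Emit:
{"api": "apply_moves", "payload": {
  "steps": [
    [0,0.003,0,0,0,0,0],
    [0,0.006,0,0,0,0,0],
    [0,0.006,0,0,0,0,0]
  ]
}}

```text
t: 19.95
tool_pos: [0.5472, -0.0326, 0.1218]
ee_rot: [-179.9, -0.0, 12.3]
ft_force: [-0.7, 4.3, 1.6]
gripper_width: 0.0001
```

Emit:
{"api": "apply_moves", "payload": {
  "steps": [
    [0,0.004,0,0,0,0,0],
    [0,0.008,0,0,0,0,0],
    [0,0.012,0,0,0,0,0],
    [0,0.012,0,0,0,0,0]
  ]
}}

```text
t: 20.28
tool_pos: [0.5498, -0.0441, 0.1218]
ee_rot: [-179.8, -0.0, 12.3]
ft_force: [-0.2, 5.5, 2.7]
gripper_width: -0.0
```

Run:
```python
from look import *
print(toc(status.get_obs()["tool_pos"]))
look("pics/s19.png",np.array([245,120]),7,100,80,[])
im=vision.read_camera("top")[:,:,::-1];crop(im,220,140,120,75,6,"pics/t19.png")
```

```text
[-0.00250127 -0.03181747]
[ 0.54983423 -0.04411997  0.12178713] [-1.79845496e+02 -5.61470293e-03  1.22956809e+01] -5.161805054487533e-06
```

View pics/s19.png

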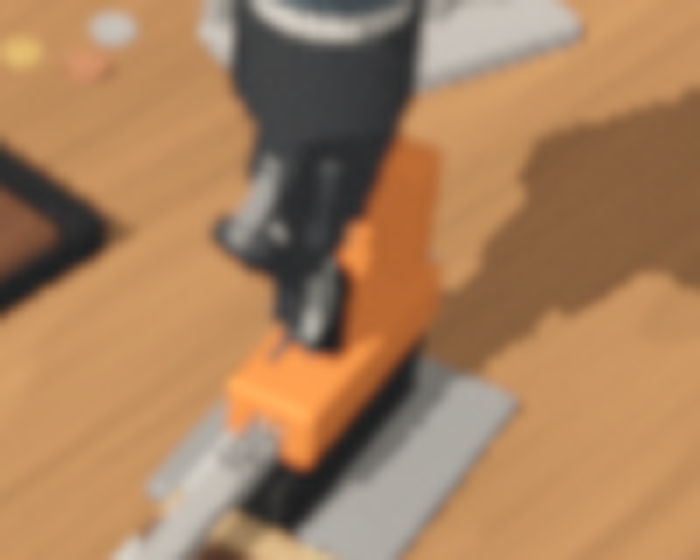

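View pics/t19.png

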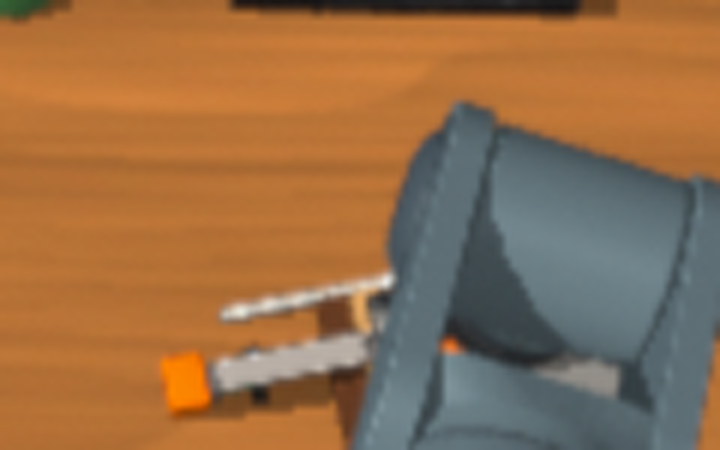

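```bash
cat >> h.py <<'E'
def jaw(save=None,im=None):
    if im is None: im=vision.read_camera("top")[:,:,::-1]
    hsv=cv2.cvtColor(np.ascontiguousarray(im),cv2.COLOR_BGR2HSV)
    m=cv2.inRange(hsv,(7,225,200),(18,255,255));m[:, :235]=0;m[:190]=0;m[225:]=0;m[:,318:]=0
    n,l,st,c=cv2.connectedComponentsWithStats(m)
    r=[(tuple(st[i,:5]),toc(onz("top",*c[i],.087))) for i in range(1,n) if st[i,4]>15]
    for a,b in r: print("orange",[int(v) for v in a],"clamp",np.round(b*1e3,1),"travel~",round(153-b[1]*1e3,1))
    if save: crop(im,225,160,110,75,7,save)
E
python3 - <<'E'
from h import *
jaw(im=cv2.imread("pics/top0.png"))
jaw()
E
```

```text
orange [290, 190, 18, 12, 84] clamp [ -7.8 -25. ] travel~ 178.0
orange [314, 190, 4, 7, 23] clamp [-11.3 -90.7] travel~ 243.7
orange [243, 200, 7, 10, 56] clamp [ -3.2 133.2] travel~ 19.8
orange [247, 199, 8, 9, 60] clamp [ -2.6 118.7] travel~ 34.3
```

Emit:
{"api": "apply_moves", "payload": {
  "steps": [
    [0,0.004,0,0,0,0,0],
    [0,0.008,0,0,0,0,0],
    [0,0.012,0,0,0,0,0],
    [0,0.012,0,0,0,0,0]
  ]
}}

```text
t: 20.77
tool_pos: [0.5524, -0.0555, 0.1218]
ee_rot: [-179.8, -0.0, 12.3]
ft_force: [-0.7, 7.5, 2.7]
gripper_width: -0.0002
```

Run:
```python
from h import *
print(toc(status.get_obs()["tool_pos"]));jaw()
```

```text
[-0.00244612 -0.04349521]
orange [251, 198, 7, 10, 57] clamp [ -3.  107.5] travel~ 45.5
```

Emit:
{"api": "apply_moves", "payload": {
  "steps": [
    [0,0.001,0,0,0,0,0],
    [0,0.002,0,0,0,0,0],
    [0,0.002,0,0,0,0,0]
  ]
}}

```text
t: 21.07
tool_pos: [0.5527, -0.0569, 0.1218]
ee_rot: [-179.8, -0.0, 12.3]
ft_force: [-0.4, 8.9, 3.5]
gripper_width: -0.0001
```

Emit:
{"api": "apply_moves", "payload": {
  "steps": [
    [0,-0.008,0,0,0,0,0],
    [0,-0.016,0,0,0,0,0],
    [0,-0.024,0,0,0,0,0],
    [0,-0.032,0,0,0,0,0],
    [0,-0.038,0,0,0,0,0],
    [0,-0.038,0,0,0,0,0],
    [0,-0.038,0,0,0,0,0]
  ]
}}

```text
t: 21.65
tool_pos: [0.5447, -0.0216, 0.1217]
ee_rot: [180.0, 0.0, 12.3]
ft_force: [0.1, -0.6, -0.8]
gripper_width: -0.0003
```

Run:
```python
from look import *
print(toc(status.get_obs()["tool_pos"]));jaw()
look("pics/s20.png",np.array([245,120]),7,100,80,[])
```

```text
[-0.00269042 -0.00875165]
orange [251, 198, 8, 10, 60] clamp [ -2.8 106.5] travel~ 46.5
[ 0.54485143 -0.02187958  0.12175236] [ 1.79964444e+02 -5.31212191e-03  1.23138156e+01] 0.00034124026160575895
```

View pics/s20.png

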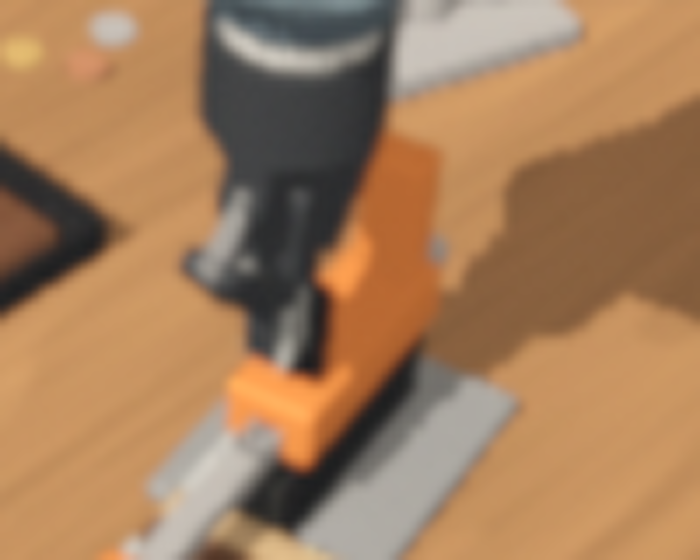

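Emit:
{"api": "apply_moves", "payload": {
  "steps": [
    [0,0.006,0,0,0,0,0],
    [0,0.012,0,0,0,0,0],
    [0,0.018,0,0,0,0,0],
    [0,0.024,0,0,0,0,0],
    [0,0.028,0,0,0,0,0],
    [0,0.028,0,0,0,0,0]
  ]
}}

```text
t: 22.25
tool_pos: [0.5508, -0.049, 0.1216]
ee_rot: [-179.8, -0.0, 12.2]
ft_force: [-1.0, 6.1, 1.5]
gripper_width: 0.0005
```

Run:
```python
from look import *
print(toc(status.get_obs()["tool_pos"]));jaw()
```

```text
[-0.00260221 -0.03674104]
orange [256, 197, 8, 11, 62] clamp [-3.1 90.9] travel~ 62.1
```

Emit:
{"api": "apply_moves", "payload": {
  "steps": [
    [0,0.002,0,0,0,0,0],
    [0,0.004,0,0,0,0,0],
    [0,0.004,0,0,0,0,0]
  ]
}}

```text
t: 22.55
tool_pos: [0.5515, -0.0522, 0.1216]
ee_rot: [-179.8, 0.0, 12.2]
ft_force: [-0.6, 6.9, 2.1]
gripper_width: -0.0001
```

Run:
```python
from look import *
print(toc(status.get_obs()["tool_pos"]));jaw()
```

```text
[-0.00259598 -0.04011439]
orange [257, 197, 8, 10, 63] clamp [-3.3 87.6] travel~ 65.4
```

Emit:
{"api": "apply_moves", "payload": {
  "steps": [
    [0,0.002,0,0,0,0,0],
    [0,0.004,0,0,0,0,0],
    [0,0.005,0,0,0,0,0],
    [0,0.005,0,0,0,0,0]
  ]
}}

```text
t: 22.93
tool_pos: [0.5526, -0.0569, 0.1216]
ee_rot: [-179.8, -0.0, 12.3]
ft_force: [0.2, 8.7, 2.6]
gripper_width: -0.0001
```

Run:
```python
from look import *
print(toc(status.get_obs()["tool_pos"]));jaw("pics/t21.png")
look("pics/s21.png",np.array([225,130]),6,130,100,[])
```

```text
[-0.00255704 -0.04484498]
orange [258, 197, 8, 10, 62] clamp [-3.3 83.4] travel~ 69.6
[ 0.55253987 -0.05682796  0.12163669] [-1.79787336e+02 -2.89547305e-03  1.22539254e+01] 0.00022860601146442626
```

View pics/t21.png

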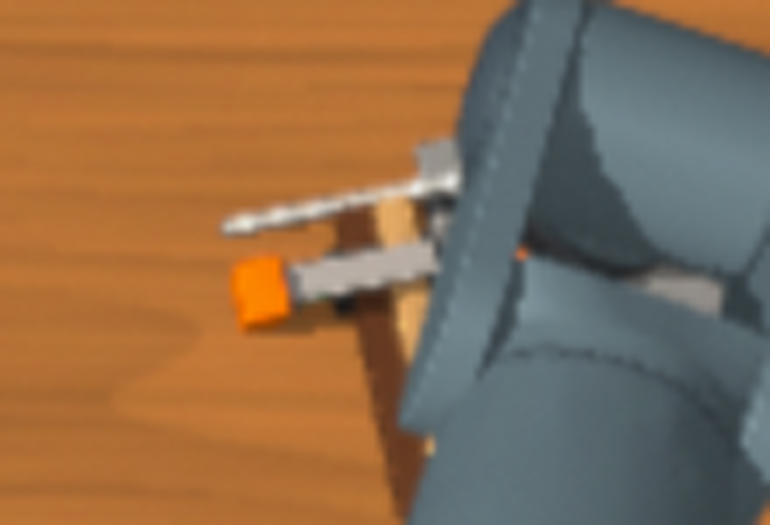

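View pics/s21.png

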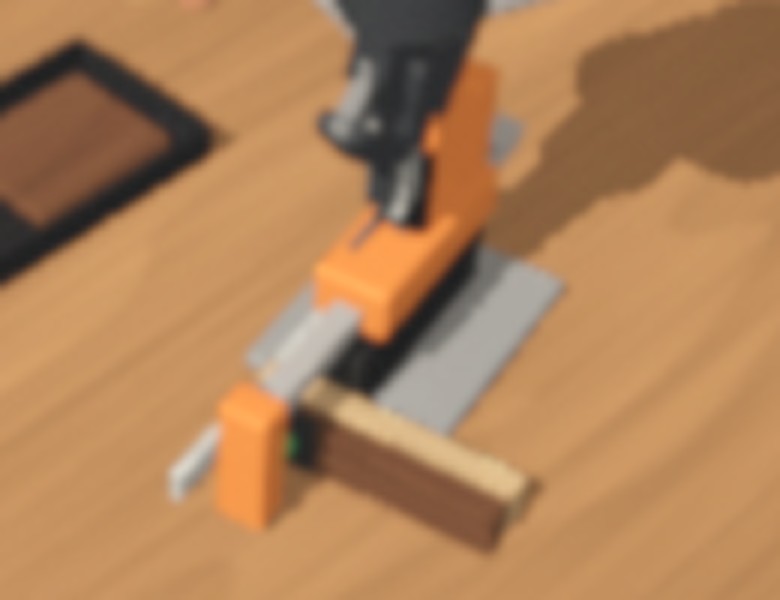

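Emit:
{"api": "apply_moves", "payload": {
  "steps": [
    [0,-0.008,0,0,0,0,0],
    [0,-0.016,0,0,0,0,0],
    [0,-0.024,0,0,0,0,0],
    [0,-0.032,0,0,0,0,0],
    [0,-0.036,0,0,0,0,0],
    [0,-0.036,0,0,0,0,0],
    [0,-0.036,0,0,0,0,0],
    [0,-0.036,0,0,0,0,0]
  ]
}}

```text
t: 23.7
tool_pos: [0.5452, -0.023, 0.1219]
ee_rot: [180.0, -0.0, 12.3]
ft_force: [0.2, -0.4, 0.4]
gripper_width: -0.0001
```

Run:
```python
from look import *
print(toc(status.get_obs()["tool_pos"]));jaw("pics/t22.png")
```

```text
[-0.00256645 -0.01019309]
orange [258, 197, 8, 10, 63] clamp [-3.4 83.6] travel~ 69.4
```

Emit:
{"api": "apply_moves", "payload": {
  "steps": [
    [0,0.004,0,0,0,0,0],
    [0,0.008,0,0,0,0,0],
    [0,0.01,0,0,0,0,0],
    [0,0.01,0,0,0,0,0],
    [0,0.01,0,0,0,0,0]
  ]
}}

```text
t: 24.17
tool_pos: [0.5471, -0.0324, 0.1217]
ee_rot: [-180.0, -0.0, 12.3]
ft_force: [-1.5, 3.4, 0.4]
gripper_width: -0.0003
```

Run:
```python
from look import *
print(toc(status.get_obs()["tool_pos"]));jaw()
```

```text
[-0.00264816 -0.01976303]
orange [258, 197, 8, 10, 62] clamp [-3.3 83.4] travel~ 69.6
```

Emit:
{"api": "apply_moves", "payload": {
  "steps": [
    [0,0.001,0,0,0,0,0],
    [0,0.002,0,0,0,0,0],
    [0,0.003,0,0,0,0,0],
    [0,0.003,0,0,0,0,0]
  ]
}}

```text
t: 24.55
tool_pos: [0.5476, -0.0346, 0.1217]
ee_rot: [-179.9, 0.0, 12.3]
ft_force: [-0.7, 5.9, 2.1]
gripper_width: 0.0
```

Emit:
{"api": "apply_moves", "payload": {
  "steps": [
    [0,0.001,0,0,0,0,0],
    [0,0.002,0,0,0,0,0],
    [0,0.002,0,0,0,0,0],
    [0,0.002,0,0,0,0,0]
  ]
}}

```text
t: 24.88
tool_pos: [0.5479, -0.0362, 0.1217]
ee_rot: [-179.9, 0.0, 12.3]
ft_force: [-0.2, 7.6, 2.3]
gripper_width: -0.0
```

Emit:
{"api": "apply_moves", "payload": {
  "steps": [
    [0,0.001,0,0,0,0,0],
    [0,0.002,0,0,0,0,0],
    [0,0.002,0,0,0,0,0],
    [0,0.002,0,0,0,0,0]
  ]
}}

```text
t: 25.22
tool_pos: [0.5483, -0.0377, 0.1217]
ee_rot: [-179.8, 0.0, 12.3]
ft_force: [-1.8, 9.3, 2.9]
gripper_width: 0.0
```

Run:
```python
from look import *
print(toc(status.get_obs()["tool_pos"]));jaw()
```

```text
[-0.00265365 -0.02526215]
orange [259, 196, 8, 10, 62] clamp [-3.  79.5] travel~ 73.5
```

Run:
```python
from look import *
np.set_printoptions(precision=4,suppress=True)
px=lambda u,v,x0,y0,f:(x0+(u+.5)/f-.5,y0+(v+.5)/f-.5)
print("top housing front edge",[toc(onz("top",*px(*q,240,165,8),.094)) for q in[(396,190),(414,295)]], "foot edge",[toc(onz("top",*px(*q,240,165,8),.01)) for q in[(357,128),(425,398),(757,325),(700,60)]])
print("top post",[toc(onz("top",*px(*q,240,165,8),.16)) for q in[(737,122),(750,195)]])
print("side hous",[toc(onz("side",*px(*q,225,130,6),.094)) for q in[(316,268),(390,300)]])
look("pics/s23.png",np.array([255,180]),12,60,50,[])
jaw("pics/t23.png")
```

```text
top housing front edge [array([ 0.0185, -0.0095]), array([-0.0233, -0.0078])] foot edge [array([ 0.056 , -0.0099]), array([-0.0613, -0.0142]), array([-0.0589, -0.1581]), array([ 0.0561, -0.1597])]
top post [array([ 0.0121, -0.1308]), array([-0.0155, -0.1294])]
side hous [array([ 0.0211, -0.0144]), array([-0.0219, -0.0156])]
[ 0.5483 -0.0377  0.1217] [-179.8219    0.0144   12.3101] 0.00010579098785346659
orange [259, 196, 8, 10, 62] clamp [-3.  79.5] travel~ 73.5
```

View pics/s23.png

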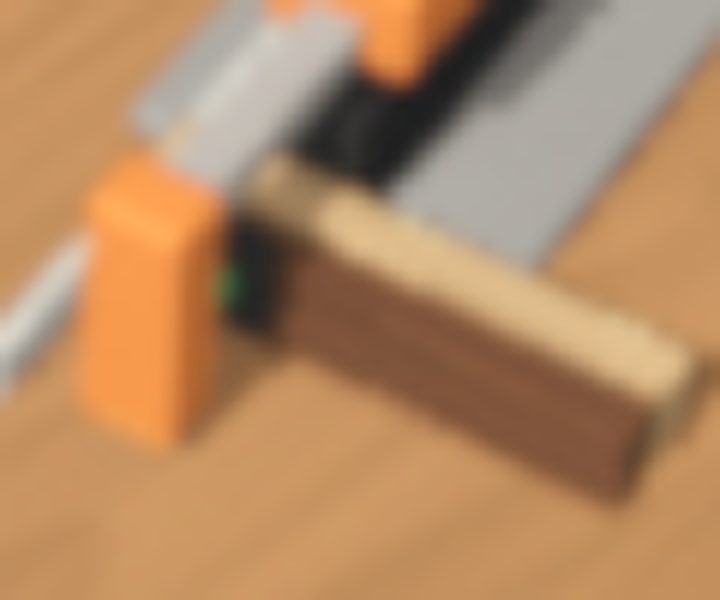

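View pics/t23.png

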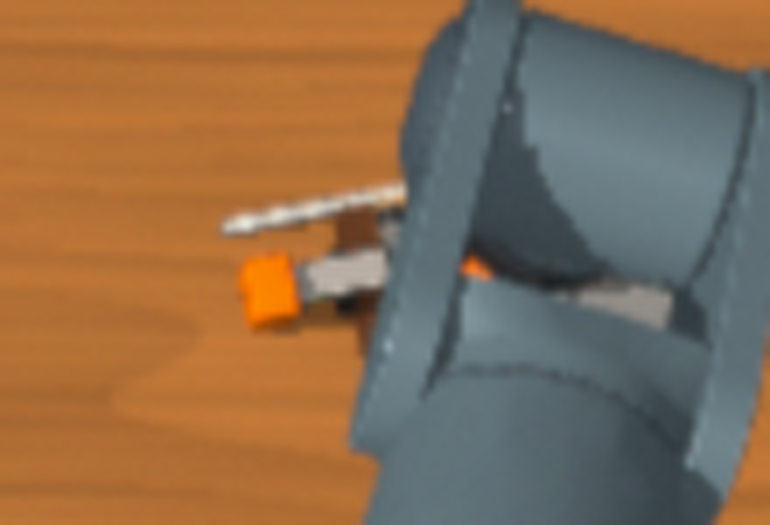

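Emit:
{"api": "apply_moves", "payload": {
  "steps": [
    [0,0.001,0,0,0,0,0],
    [0,0.002,0,0,0,0,0],
    [0,0.003,0,0,0,0,0],
    [0,0.004,0,0,0,0,0],
    [0,0.005,0,0,0,0,0],
    [0,0.005,0,0,0,0,0]
  ]
}}

```text
t: 25.87
tool_pos: [0.5492, -0.0417, 0.1217]
ee_rot: [-179.7, 0.0, 12.3]
ft_force: [-1.5, 12.6, 4.4]
gripper_width: -0.0003
```

Run:
```python
from look import *
print(toc(status.get_obs()["tool_pos"]));jaw()
```

```text
[-0.00264445 -0.02926989]
orange [260, 196, 9, 10, 66] clamp [-3.  75.6] travel~ 77.4
```

Emit:
{"api": "apply_moves", "payload": {
  "steps": [
    [0,0.001,0,0,0,0,0],
    [0,0.002,0,0,0,0,0],
    [0,0.003,0,0,0,0,0],
    [0,0.0035,0,0,0,0,0],
    [0,0.0035,0,0,0,0,0],
    [0,0.0035,0,0,0,0,0]
  ]
}}

```text
t: 26.42
tool_pos: [0.5497, -0.0443, 0.1217]
ee_rot: [-179.6, 0.0, 12.3]
ft_force: [-3.4, 15.8, 5.9]
gripper_width: 0.0002
```

Run:
```python
from look import *
print(toc(status.get_obs()["tool_pos"]));jaw("pics/t25.png")
look("pics/s25.png",np.array([245,120]),6,100,100,[])
im=vision.read_camera("top")[:,:,::-1];cv2.imwrite("pics/t25f.png",im)
print(status.get_obs()["ft_force"])
```

```text
[-0.00263515 -0.03197313]
orange [261, 196, 8, 10, 63] clamp [-3.  73.6] travel~ 79.4
[ 0.54974698 -0.04428799  0.12169148] [-1.79617461e+02  2.96158456e-02  1.23120221e+01] -0.00021239666690966392
[-3.31463101 16.22743597  4.99968931]
```

View pics/s25.png

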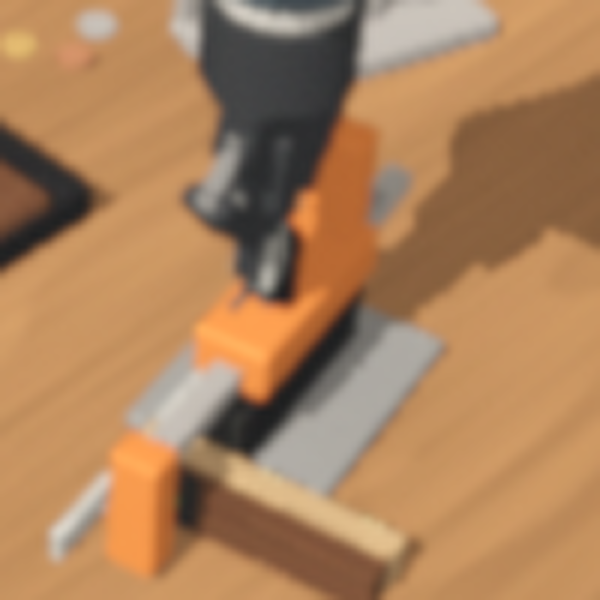

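View pics/t25.png

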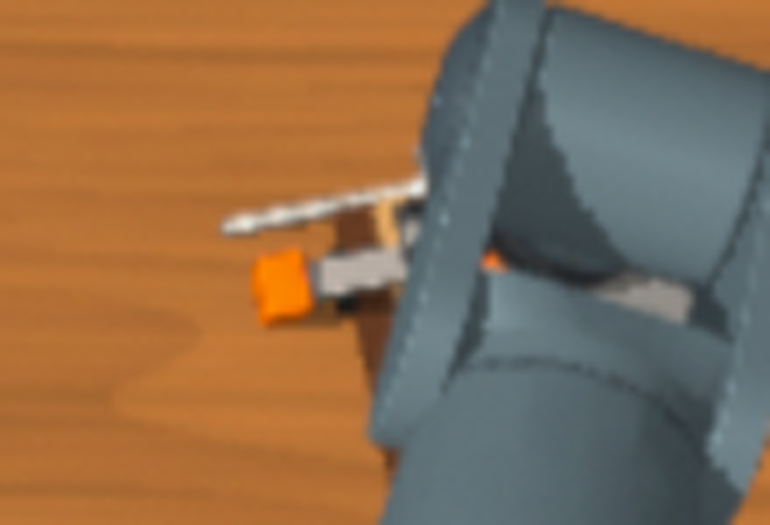

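View pics/t25f.png

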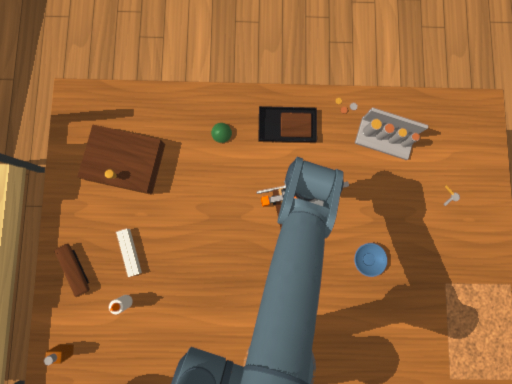

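The jaw travel reads ≈82.8 mm after correcting for camera bias, and the force is about 16 N. Squeeze estimates come to 8.8 (camera), 10.0 (trigger motion) and 9–11 mm (force). The dish at (371,259) and the paperweight at (221,132) haven't moved. I'll hold briefly to confirm nothing drifts.

Emit:
{"api": "apply_moves", "payload": {
  "steps": [
    [0,0,0,0,0,0,0],
    [0,0,0,0,0,0,0],
    [0,0,0,0,0,0,0],
    [0,0,0,0,0,0,0],
    [0,0,0,0,0,0,0],
    [0,0,0,0,0,0,0]
  ]
}}

```text
t: 27.07
tool_pos: [0.5497, -0.0443, 0.1217]
ee_rot: [-179.6, 0.0, 12.3]
ft_force: [-2.0, 15.7, 5.2]
gripper_width: -0.0001
```

Run:
```python
from h import *
from bench import ctrl
print(toc(status.get_obs()["tool_pos"]));jaw()
print(ctrl.job_done())
```

```text
[-0.0026252  -0.03195469]
orange [261, 196, 8, 10, 63] clamp [-3.  73.6] travel~ 79.4
the job is handed in; nothing more can be done
None
```

I handed the job in at about 27 s. The block is seated against the end stop and the fixed jaw, and let go. The arm is still holding the trigger in, with the sprung pad squeezed roughly half-way.

- **Block:** I slid it under the bar until I felt contact at the stop, then at the fixed jaw (about 9 N), and released it. A picture afterwards showed its end at the stop and its side parallel to the jaw.
- **Clamp:** I pumped the trigger twice, well in and all the way back each time. On the third pull I stopped part-way and held it.
- **Pad squeeze:** the estimates differ a little but centre near half-way: about 8.8 mm from the camera, 10.0 mm from the trigger motion, and 9–11 mm from the force. Position and force stayed steady over the last half second.
- **Bystanders:** the paperweight and key dish are at the same pixels as at the start.

**What went wrong or disagreed:**
- My first grasp closed on top of the block, pressing about 7 N, because the fingertips stood about 24 mm higher than the reported tool height implied.
- To measure that, I touched the closed fingertips to the table, and the force briefly reached 44 N (about 48 N counting the sideways part). It was on the fingertips, not the gripper's body or arm, but it is above the 40 N figure in your limits.
- The top camera reads the clamp's y about 3 mm too large at bar height. I corrected for that in the camera estimate.

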